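Load a vial tray over the autosampler's sill

TASK

Load the blue vial tray into the white autosampler dock: lift only its front edge by the orange tab and, with its rear edge still down on the bench, bring the front over the green sill and lean the tray on it (do not carry the tray). Slide it on by the tab until more than half of it is over, set the front down on the dock's floor, let go, and push it in from behind until its rear end has dropped in behind the sill and you feel the front press firmly against the dock's end stop, then take the hand away; the stop is screwed to a different place every time, so go by feel. Be gentle, never ram the sill or the stop, and leave the glassware and other things on the bench alone.

Things in the scene. Friction and masses are not known exactly. Their poses are not given: they have to be found in the camera images.
- tray: Loose blue vial tray: solid box 130 mm long (its x), 84 wide (y), 40 high; white vial caps stand 10 mm above its rear top; 0.42 to 0.78 kg, centre of mass near its middle. Origin: centre of its underside; x points to its front (leading) end, z up. It starts on the bench short of the sill, up to 0.2 rad off the dock's direction. Friction is hidden: 2 to 6 N to slide it.
- tab_grip (a point): Grip point in the orange lift tab on the tray's top: 46 mm ahead of the tray's origin, 68 mm above its underside. Tab: 28 mm long (tray x), 12 mm thick (tray y), its top 88 mm above the underside; it hangs on a cross pin 44 mm above the underside, sprung upright, and swings 0.5 rad fore and aft, so the tray pitches freely under it. Pinch it from above across the 12 mm; the tray's top is bare around it.
- tray_nose (a point): Middle of the tray's lower front edge (65 mm ahead of its origin, at the underside).
- tray_tail (a point): Middle of the tray's lower rear edge (65 mm behind its origin, at the underside). The plain upright rear face rises 40 mm above it: the place to push.
- dock: Fixed autosampler dock. Origin: middle of the green sill, at bench height; x is the loading direction, z up. Behind the sill (x from 6 mm on) its aluminium floor is 6 mm above the bench, so the tray's rear drops 6 mm once past the sill. Two white guides, tops 30 mm above the bench, leave a lane 95 mm wide centred on y = 0, flared to about 120 mm next to the sill.
- dock_beam (a point): Centre of the dock's white gantry beam, 155 mm past the sill's middle, 148 mm above the bench. The beam spans x = 140 to 170 mm in the dock's frame, 120 to 176 mm above the bench, on posts at y = +-82 mm: the tray's tab passes under it, a hand holding the tab does not. The machine's housing, 200 mm high, begins at x = 225 mm.
- sill: The green sill of the dock (fixed to it), origin and axes those of the dock: across x = -6 to +6 mm, 136 mm wide, its rounded top 12 mm above the bench. More than 30 N on it is ramming.
- stop: Dock's end stop (origin and axes the dock's): dark bracket at x = 173 to 187 mm with a screw whose black rubber foot (28 mm across, 28 mm above the bench) faces the tray and gives 1 mm per 6 N, 6 mm at most. The foot's face is anywhere from x = 141 to 155 mm, not reported: feel for it. The tray's rear drops in before it touches. Press 6 N beyond the sliding resistance for 0.5 s; 30 N is ramming.
- beaker: Bystander: clear beaker, 64 mm across, 85 mm high; origin under its centre; beside the tray's lane.
- amber_jar: Bystander: small amber jar, 44 mm across, 70 mm high; origin under its centre; beside the dock on the robot's side.
- solvent: Bystander: amber solvent bottle, 70 mm across, 160 mm high; origin under its centre.
- wash: Bystander: white wash bottle, 66 mm across, 170 mm high; origin under its centre.
- driver: Bystander: screwdriver lying on the bench.
- cap_bin: Bystander: open grey bin for caps, 110 by 80 by 45 mm; origin under its centre.
- mouse: Bystander: black computer mouse on a blue mat, 100 by 60 by 30 mm; origin under its centre.
Things that resemble listed ones, but are neither listed nor needed, are in the scene too. There is more than one size of the tray; the job needs the smallest.

How it is judged:
By the outcome, as a careful person would: the job done as asked, in the order asked, and still so for the second after the job is handed in, with the robot touching nothing.
It also fails if it takes over 72 s, if anything falls off the work surface, if the arm or the gripper's body presses on something with over 40 N, if the wrist force passes 120 N, or if a joint passes its speed limit or range.

ROBOT

A 6-joint arm with a two-finger parallel gripper is mounted at the origin on the work surface. World frame = base frame: x ahead of the robot, y to its left, z up, the work surface at z = 0. Lengths are in m, angles in rad, forces in N, time in s.
With the tool pointing down it reaches from about 0.225 to 0.875 m from the base axis. Payload 3.4 kg.
Tool frame: the origin (TCP) lies midway between the tips of the shut fingers; the grasp point (between the pads) lies 19 mm behind it; x points along the fingers, z is the direction in which the jaws open and shut, and the axes are right-handed (so a half turn about x gives the same grasp; the last joint's range is limited). The gripper opens to 85 mm and grips with 20 to 120 N. Pads are 22 mm wide; open, the fingers measure 114 mm over their backs; the gripper's body (76 mm by 85 mm) begins 54 mm behind the grasp point. The pads swing forward as they close: fully open they stand 13 mm farther back than shut.
Start: joints at [1.006, 0.276, 1.505, -0, 1.361, -0.121], TCP at [0.247, 0.519, 0.211] pointing down, gripper open.
Joint ranges: [-2.89, 2.89], [-0.75, 2.08], [0.22, 2.7], [-1.18, 4.32], [0.11, 2.71], [-2.7, 2.7]. Speed limits (rad/s): [2.57, 2.57, 3.14, 3.14, 3.14, 3.14].

INTERFACE

Orientations are given as a unit quaternion [w, x, y, z].
In Python, from rig import manip, eyes gives the robot as it stands. The module is installed in compiled form; this text tells all that it offers.
- The arm moves only by the shell command python3 -m crank 'ROWS' [FORCE]. ROWS is JSON, a list of rows, each a list of 7 numbers: the shift along the tool's x, y, z in cm, then the turn, a rotation vector about the tool's x, y, z in degrees, then the finger opening in cm, from 0 to 8.54. A call has 1 to 5 rows; each row is the pose to reach, as a shift and turn from the pose commanded when the call began, along the tool's axes at that moment; what a row does not reach only later rows make up. A row lasts 1/8 s, in which the tool goes at most 62.5 mm and 10.7 degrees, less where a joint would pass 70% of its speed; a pose out of reach is approached as far as the arm can. A call with a gripper value outside its range is refused whole. The fingers move at their own pace and stop on an object; FORCE is the grip in N (left out, the last holds). Time passes only in rows, so rows that repeat a pose let the fingers close. It gives the time, the measured TCP pose, the force and the opening at its end, in the units of the state.
- manip.get_state(): the state, without advancing time (a new reading comes with each control period).
- eyes.get_image(name): name is "scene" or "top" or "wrist"; returns a dict with "color" (384x512x3 uint8, blue, green, red), "z_map" (384x512 float32, m along the optical axis (not along the pixel's ray), 0 where there is no reading), "vertical_fov" (degrees; the focal length in pixels is half the picture's height over the tangent of half this angle, whatever the lens; pixels are square), "cx", "cy" (the principal point, pixels), "eye" and "attitude" of the camera in the world. Camera axes: x right, y up, looking along -z (the intrinsics and any distortion apply to the point x, -y, -z); pixel columns grow to the right and rows downward; lengths in m; the calibration is good to about 2 mm. A picture is of the moment at which its call begins.
- manip.sign_off(): hands the job in, once; it reports no verdict.
The state is a dict: "clock": time; "qpos": joint angles; "qd": joint speeds; "effort": joint torques, N m; "position": TCP position; "ee_rot": TCP orientation; "contact_force": force on the tool from outside, world axes, zero at the start; "moment": the same for the moment, N m; "width": finger opening in m.
Only numpy, scipy, OpenCV 4.12 (cv2) and the standard library are available. Lean on these libraries where they do the work, as an engineer would, in place of code of your own. Each camera call takes 0.05 s, during which the arm holds its last target.

## Working session

There is one attempt and no reset: what is moved stays moved. The work goes in short steps, Python scripts to look and compute and a shell command to move; the robot and the scene stay as the last step left them, time stands still between calls to the robot, and variables do not carry over. Pictures are saved under pics/ and viewed, and the job is handed in when it is done.

```bash
mkdir -p pics; ls; python3 - <<'E'
from rig import manip, eyes
import cv2,pickle
print(manip.get_state())
for n in ("scene","top","wrist"):
    d=eyes.get_image(n); cv2.imwrite(f"pics/{n}0.png",d["color"]); pickle.dump(d,open(f"{n}0.pkl","wb"))
    print(n,{k:v for k,v in d.items() if k not in("color","z_map")})
E
```

```text
pics
{'clock': 0.0, 'qpos': array([ 1.00597985e+00,  2.76599807e-01,  1.50612995e+00,  2.99096570e-06,
        1.36069663e+00, -1.20998552e-01]), 'qd': array([-0.00056927, -0.00046937,  0.00028677, -0.00048521,  0.00042586,
       -0.0008281 ]), 'effort': array([ 1.06446296e-03, -4.16777194e+01, -2.45805699e+01,  1.70205267e-04,
        1.09512595e-02,  1.90504956e-06]), 'position': array([0.24659934, 0.51881315, 0.20993827]), 'ee_rot': array([ 0.59719917, -0.37796978,  0.59837182,  0.37741643]), 'contact_force': array([ 0.17025454, -0.07185292,  0.71082743]), 'moment': array([-0.03243933, -0.0014998 ,  0.00943287]), 'width': 0.08557128889453477}
scene {'vertical_fov': 44.61885013058469, 'cx': 255.10845679812198, 'cy': 190.57607241325195, 'eye': array([1.32198808, 0.44232892, 1.23732543]), 'attitude': array([0.46170715, 0.15933378, 0.28028209, 0.82636626])}
top {'vertical_fov': 49.50341833401384, 'cx': 257.2567255715934, 'cy': 193.98006510891946, 'eye': array([ 0.2895597 , -0.01975688,  1.34448152]), 'attitude': array([-0.69540087, -0.07940809,  0.08191124,  0.70950865])}
wrist {'vertical_fov': 66.97392640492356, 'cx': 252.7781596077706, 'cy': 196.85305339898298, 'eye': array([0.1733041 , 0.55334784, 0.37215381]), 'attitude': array([ 0.83450396, -0.13427444, -0.0836832 ,  0.52779791])}
```

View pics/scene0.png

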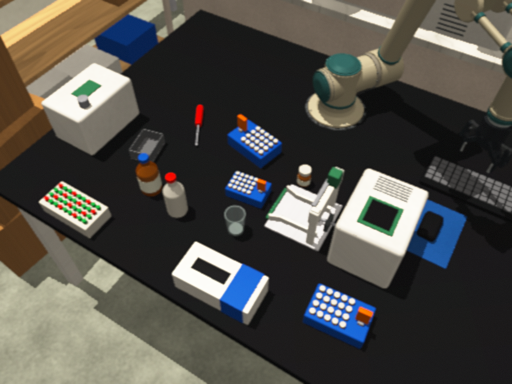

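View pics/top0.png

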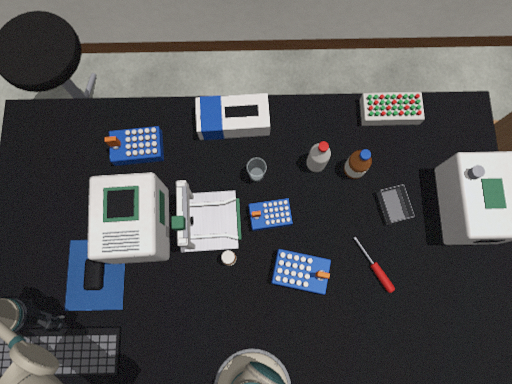

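View pics/wrist0.png

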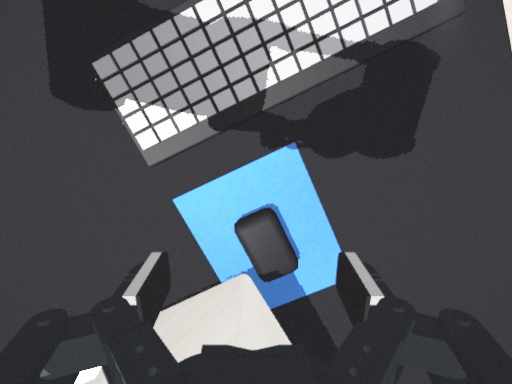

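Tray candidates in the top view are (135,144), which is large; (302,271), also large and facing away; and (270,213), the smallest, facing the green sill at (240,218). I choose (270,213) and will check it in a crop with metric sizes.

```bash
cat > h.py <<'E'
import numpy as np,cv2
from scipy.spatial.transform import Rotation as R
def rot(q): return R.from_quat([q[1],q[2],q[3],q[0]])
def cloud(d):
    z=d["z_map"];h,w=z.shape;f=h/2/np.tan(np.radians(d["vertical_fov"])/2)
    u,v=np.meshgrid(np.arange(w),np.arange(h))
    P=np.stack([(u-d["cx"])/f*z,-(v-d["cy"])/f*z,-z],-1)
    W=P@rot(d["attitude"]).as_matrix().T+d["eye"]; W[z==0]=np.nan
    return W
def proj(d,p):
    h=384;f=h/2/np.tan(np.radians(d["vertical_fov"])/2)
    c=(np.asarray(p)-d["eye"])@rot(d["attitude"]).as_matrix()
    return d["cx"]+f*c[...,0]/-c[...,2], d["cy"]-f*c[...,1]/-c[...,2]
E
python3 - <<'E'
import pickle,cv2,numpy as np
from h import *
for n in("top","scene"):
    d=pickle.load(open(n+"0.pkl","rb"));W=cloud(d);z=W[...,2]
    hsv=cv2.cvtColor(d["color"],cv2.COLOR_BGR2HSV)
    b=((hsv[...,0]>100)&(hsv[...,0]<130)&(hsv[...,1]>120)&(hsv[...,2]>60)).astype(np.uint8)
    print(n,"table z",np.nanmedian(z[abs(z)<0.02]))
    # top faces: points z .03-.06 clusters
    m=((z>.015)&(z<.07)&(b>0)).astype(np.uint8)
    m=cv2.morphologyEx(m,cv2.MORPH_CLOSE,np.ones((7,7)))
    N,L,S,C=cv2.connectedComponentsWithStats(m)
    for i in range(1,N):
        if S[i,4]<100: continue
        p=W[(L==i)&(z>.03)&(z<.07)]; p=p[~np.isnan(p[:,0])]
        print(C[i],S[i,4],cv2.minAreaRect(p[:,:2].astype(np.float32)),np.percentile(p[:,2],[10,50,90]))
    o=(hsv[...,0]<18)&(hsv[...,1]>180)&(hsv[...,2]>120)&(z>.03)
    N,L,S,C=cv2.connectedComponentsWithStats(o.astype(np.uint8))
    for i in range(1,N):
        if S[i,4]<8: continue
        p=W[L==i];print("or",C[i],S[i,4],np.nanmedian(p,0),np.nanmin(p,0),np.nanmax(p,0))
    g=(hsv[...,0]>50)&(hsv[...,0]<90)&(hsv[...,1]>100)&(z>-.01)&(z<.03)
    N,L,S,C=cv2.connectedComponentsWithStats(g.astype(np.uint8))
    for i in range(1,N):
        if S[i,4]<20: continue
        p=W[L==i];print("gr",C[i],S[i,4],cv2.minAreaRect(p[:,:2].astype(np.float32)),np.nanmedian(p,0))
    x=(180,150) if n=="top" else (215,150)
    c=d["color"][150:290,170:340] if n=="top" else d["color"][150:260,200:370]
    cv2.imwrite(f"pics/crop_{n}.png",cv2.resize(c,None,fx=4.5,fy=4.2 if n=="top" else 4.5,interpolation=2))
E
```

```text
top table z 0.0002836365117333539
[136.93686718 144.86956522] 1679 ((0.7706204056739807, 0.3711361587047577), (0.10935484617948532, 0.16640610992908478), 5.066379547119141) [0.04662568 0.05238234 0.06449881]
[212.56692913 133.98425197] 127 ((0.799196183681488, 0.11655783653259277), (0.005626763217151165, 0.06612824648618698), 2.5004796981811523) [0.03457848 0.0518662  0.06614167]
[271.086915   213.48615091] 1047 ((0.5307639837265015, -0.06793172657489777), (0.08509001135826111, 0.12960565090179443), 7.403171062469482) [0.03663482 0.04128297 0.05048984]
[300.2131324  270.67007535] 1858 ((0.3478407859802246, -0.15748614072799683), (0.16590994596481323, 0.10771168768405914), 76.98304748535156) [0.04794856 0.05202792 0.06422424]
or [416.75  95.75] 8 [ 0.91536772 -0.56712211  0.06272404] [ 0.91051168 -0.57283098  0.05771668] [ 0.91650633 -0.56382724  0.06684403]
or [393.66666667 101.55555556] 9 [ 0.89444058 -0.48857374  0.06343603] [ 0.89085623 -0.49246486  0.05487674] [ 0.89803287 -0.48407023  0.06819432]
or [411.375 101.25 ] 8 [ 0.89561308 -0.54796554  0.06262174] [ 0.89163252 -0.553030
[... 2871 characters left out ...]
0.06228518] [ 0.87271316 -0.42174766  0.05339106] [ 0.88068581 -0.39912323  0.06732478]
or [ 83.33333333 213.08333333] 12 [ 0.89636307 -0.42790981  0.06074253] [ 0.89150681 -0.44021925  0.05655432] [ 0.89999314 -0.41965665  0.06367404]
or [ 73.81818182 214.81818182] 11 [ 0.91631241 -0.44599534  0.06146023] [ 0.91369094 -0.46090231  0.0562214 ] [ 0.91960059 -0.44143914  0.06588068]
or [365.05555556 312.09722222] 72 [0.76528492 0.43361052 0.11186255] [0.75680172 0.4169123  0.1051905 ] [0.77290896 0.44911905 0.11826467]
gr [276.97959184 200.44897959] 98 ((0.5036101341247559, 0.032671332359313965), (0.11765240877866745, 0.016788022592663765), 1.495254635810852) [0.51205885 0.03465475 0.00991185]
```

View pics/crop_top.png

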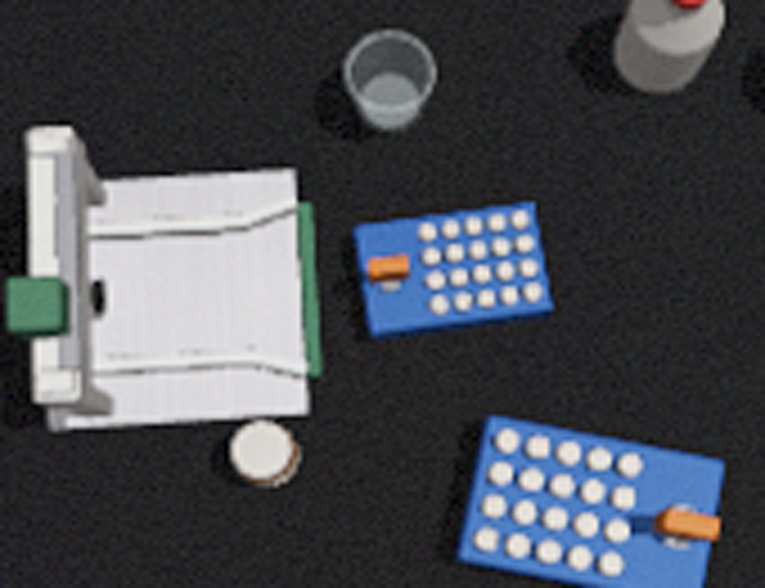

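View pics/crop_scene.png

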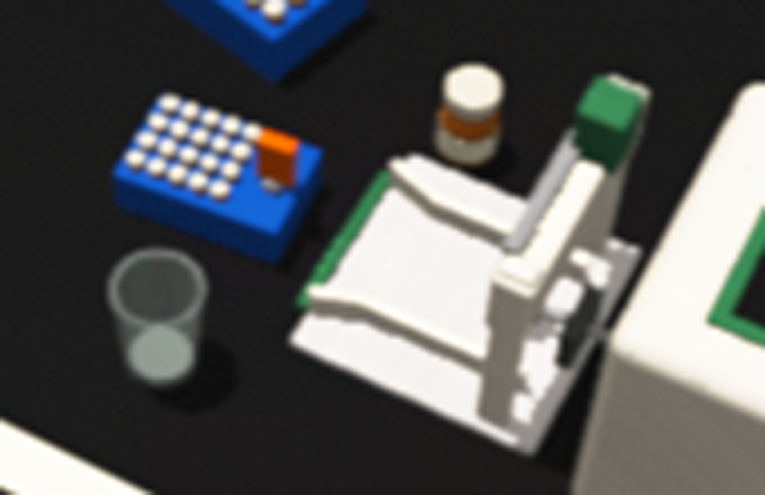

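```bash
cat >> h.py <<'E'
from scipy.optimize import least_squares
def tray_fit(d,guess=None,zlo=.03,zhi=.06):
    W=cloud(d);z=W[...,2];hsv=cv2.cvtColor(d["color"],cv2.COLOR_BGR2HSV)
    b=((hsv[...,0]>100)&(hsv[...,0]<130)&(hsv[...,1]>120)&(hsv[...,2]>50)&(z>zlo)&(z<zhi)).astype(np.uint8)
    b=cv2.morphologyEx(b,cv2.MORPH_CLOSE,np.ones((7,7)))
    N,L,S,C=cv2.connectedComponentsWithStats(b)
    return W,L,S,C
E
python3 - <<'E'
import pickle,cv2,numpy as np
from h import *
for n in("top","scene"):
    d=pickle.load(open(n+"0.pkl","rb"));W,L,S,C=tray_fit(d)
    t=(270,213) if n=="top" else (247,190)
    i=np.argmin(np.hypot(*(C-t).T)+1e3*(np.arange(len(C))==0));
    p=W[(L==i)];p=p[(p[:,2]>.037)&(p[:,2]<.056)][:,:2]
    r=cv2.minAreaRect(p.astype(np.float32));bx=cv2.boxPoints(r);print(n,"tray",r);print(bx)
    z=W[...,2];v=d["color"].astype(int);hsv=cv2.cvtColor(d["color"],cv2.COLOR_BGR2HSV)
    # dock guides: z~0.030
    near=(np.abs(W[...,0]-.50)<.12)&(W[...,1]>.0)&(W[...,1]<.25)
    for lo,hi,nm in((.002,.010,"floor"),(.024,.036,"guide"),(.165,.185,"beam")):
        m=near&(z>lo)&(z<hi)
        N,LL,SS,CC=cv2.connectedComponentsWithStats(m.astype(np.uint8))
        for k in range(1,N):
            if SS[k,4]<40: continue
            q=W[LL==k][:,:2]; rr=cv2.minAreaRect(q.astype(np.float32)); vx,vy,cx,cy=cv2.fitLine(q.astype(np.float32),cv2.DIST_HUBER,0,.01,.01).ravel()
            print(nm,CC[k].round(),SS[k,4],[np.round(a,4) for a in rr],"dir",np.degrees(np.arctan2(vy,vx)),cx,cy)
    g=(hsv[...,0]>45)&(hsv[...,0]<95)&(hsv[...,1]>80)&near&(z<.03)
    q=W[g];vx,vy,cx,cy=cv2.fitLine(q[:,:2].astype(np.float32),cv2.DIST_HUBER,0,.01,.01).ravel()
    print("sill",g.sum(),np.degrees(np.arctan2(vy,vx)),cx,cy,cv2.minAreaRect(q[:,:2].astype(np.float32)),np.nanmax(q[:,2]))
E
```

```text
top tray ((0.530838131904602, -0.06795687973499298), (0.08379456400871277, 0.12947198748588562), 6.970054626464844)
[[ 0.4813947  -0.00878356]
 [ 0.49710625 -0.13729872]
 [ 0.58028156 -0.1271302 ]
 [ 0.56457     0.00138496]]
floor [212. 196.] 365 [array([0.6012, 0.1183]), array([0.0402, 0.1535]), np.float64(2.6882)] dir -83.011086 0.59740895 0.12557036
floor [215. 219.] 1138 [array([0.5153, 0.1119]), array([0.1267, 0.1637]), np.float64(2.9707)] dir -89.27782 0.52020186 0.11217766
floor [211. 244.] 527 [array([0.434 , 0.1388]), array([0.0538, 0.2088]), np.float64(1.8671)] dir -86.69135 0.43926015 0.12304046
guide [213. 202.] 149 [array([0.5722, 0.1156]), array([0.0175, 0.1497]), np.float64(6.3784)] dir -84.12557 0.57198846 0.116811335
guide [214. 235.] 145 [array([0.4645, 0.1105]), array([0.1491, 0.0153]), np.float64(87.645)] dir 89.5364 0.46463367 0.11166873
beam [182. 198.] 351 [array([0.5439, 0.1911]), array([0.1297, 0.0314]), np.float64(2.9345)] dir 9.509779 0.5543363 0.19108635
beam [183. 237.] 167 [array([0.4466, 0.1878]), array([0.0542, 0.0317]), np.float64(1.7545)] dir 1.79655
[... 920 characters left out ...]
5827803 0.1445821
guide [304. 181.] 40 [array([0.4048, 0.0758]), array([0.017 , 0.0406]), np.float64(25.9594)] dir -67.41319 0.4057424 0.07681439
guide [300. 194.] 92 [array([0.4617, 0.0896]), array([0.1005, 0.0174]), np.float64(85.9762)] dir 86.3943 0.46210805 0.09217743
guide [289. 220.] 139 [array([0.5705, 0.1092]), array([0.0196, 0.13  ]), np.float64(7.7033)] dir -83.98411 0.56997097 0.111125655
beam [322. 200.] 378 [array([0.5477, 0.1941]), array([0.037 , 0.1195]), np.float64(89.454)] dir 1.2456434 0.55150884 0.19668517
sill 125 2.5754838 0.5127356 0.03401549 ((0.5157985687255859, 0.03284182772040367), (0.14214104413986206, 0.017077870666980743), 2.0328967571258545) 0.018159374129824712
```

```bash
cat >> h.py <<'E'
# dock frame
DO=np.array([.5212,.0345,0.]);DY=np.radians(92.6)
def Rz(a): return R.from_euler('z',a)
def d2w(p): return DO+Rz(DY).apply(p)
def w2d(p): return Rz(DY).inv().apply(np.asarray(p)-DO)
def tool(yaw):  # tool x down, tool z along +-(tray y), yaw = heading of tray x
    return yaw
def rows_to(s,p,heading,flip=None):
    """shift cm / rotvec deg in tool axes to TCP position p (world) w/ jaw axis perpendicular to heading"""
    R0=rot(s["ee_rot"]);best=None
    for sg in(1,-1):
        x=np.array([0,0,-1.]);z=sg*np.array([-np.sin(heading),np.cos(heading),0]);y=np.cross(z,x)
        R1=R.from_matrix(np.stack([x,y,z],1));rv=(R0.inv()*R1).as_rotvec()
        if best is None or np.linalg.norm(rv)<np.linalg.norm(best): best=rv
    sh=R0.inv().apply(np.asarray(p)-s["position"])
    return np.round(sh*100,2),np.round(np.degrees(best),2)
def st(s=None):
    from rig import manip
    s=s or manip.get_state()
    Rm=rot(s["ee_rot"]).as_matrix()
    print("t",round(s["clock"],2),"tcp",s["position"].round(4),"dock",w2d(s["position"]).round(4),"F",s["contact_force"].round(1),"Fdock",Rz(DY).inv().apply(s["contact_force"]).round(1),"M",s["moment"].round(2),"w",round(s["width"],4))
    return s
E
python3 - <<'E'
import pickle
from h import *
s=st()
print(rot(s["ee_rot"]).as_matrix().round(3))
tray=np.array([.5308,-.068,0]);h=np.radians(97)
g=tray+Rz(h).apply([.046,0,.068]);print("grip",g, "dock",w2d(g),w2d(tray))
print(rows_to(s,[g[0],g[1],.22],h))
d=pickle.load(open("top0.pkl","rb"));W=cloud(d);z=W[...,2]
hsv=cv2.cvtColor(d["color"],cv2.COLOR_BGR2HSV)
D=(W-DO)@Rz(DY).as_matrix()
g=(hsv[...,0]>45)&(hsv[...,0]<95)&(hsv[...,1]>80)&(abs(D[...,0])<.03)&(abs(D[...,1])<.1)&(z<.03)
print("sill dock",g.sum(),np.percentile(D[g],[1,5,50,95,99],axis=0))
E
```

```text
t 0.15 tcp [0.2467 0.5189 0.2101] dock [0.4964 0.2523 0.2101] F [ 0.7  0.2 -0.6] Fdock [ 0.2 -0.7 -0.6] M [ 0.01  0.   -0.01] w 0.0857
[[-0.001 -0.903  0.429]
 [-0.001  0.429  0.903]
 [-1.     0.    -0.001]]
grip [ 0.52519401 -0.02234288  0.068     ] dock [-0.05696554 -0.00141134  0.068     ] [-0.10282997 -0.00494041  0.        ]
(array([ -0.94, -48.4 , -36.93]), array([ 5.757e+01, -8.000e-02,  3.000e-02]))
sill dock 143 [[-0.02883082 -0.06437058 -0.00345705]
 [-0.0047997  -0.05813073  0.00036807]
 [ 0.00025904  0.00059721  0.01138625]
 [ 0.00544997  0.06233807  0.01606412]
 [ 0.00606383  0.06701716  0.01744348]]
```

```bash
python3 -m crank '[[-6,0,0,0,0,0,5],[-10,-2,-1.5,0,0,0,5],[-10,-7,-5.3,10,0,0,5],[-10,-12,-9,20,0,0,5],[-10,-17,-13,30,0,0,5]]' 60
python3 -c "
from h import *
s=st();print(rows_to(s,[.5252,-.0223,.22],np.radians(97)),s['qpos'])"
```

```text
clock: 0.78
position: [0.3445, 0.3286, 0.3107]
ee_rot: [0.676, -0.209, 0.676, 0.208]
contact_force: [0.9, -0.6, 0.5]
width: 0.0502
t 0.78 tcp [0.3445 0.3286 0.3107] dock [0.3018 0.1631 0.3107] F [ 0.9 -0.6  0.5] Fdock [-0.7 -0.9  0.5] M [ 0.02 -0.09  0.05] w 0.0502
(array([  9.08, -39.17,  -4.85]), array([2.729e+01, 3.000e-02, 1.000e-02])) [ 6.15781913e-01  8.12453047e-02  1.50944258e+00 -3.57703393e-04
  1.55054809e+00  1.73120051e-02]
```

```bash
python3 -m crank '[[0,-6,-0.7,9,0,0,5],[0,-12,-1.5,18,0,0,5],[0,-18,-2.2,27.3,0,0,5],[0,-24,-3,27.3,0,0,5],[0,-30,-3.7,27.3,0,0,5]]' 60
python3 -m crank '[[0,-6,-0.7,0,0,0,5],[3,-9.2,-1.15,0,0,0,5],[7,-9.2,-1.15,0,0,0,5],[9,-9.2,-1.15,0,0,0,5],[9,-9.2,-1.15,0,0,0,5]]' 60
python3 -c "
from h import *
s=st();print(rows_to(s,[.5252,-.0223,.22],np.radians(97)),s['qpos'])
from rig import eyes
import pickle
d=eyes.get_image('wrist');pickle.dump(d,open('w1.pkl','wb'));cv2.imwrite('pics/w1.png',d['color'])"
```

```text
clock: 1.4
position: [0.4842, 0.0605, 0.3107]
ee_rot: [0.706, -0.045, 0.706, 0.045]
contact_force: [1.1, 0.6, -0.4]
width: 0.0498
clock: 2.02
position: [0.4825, -0.0303, 0.2191]
ee_rot: [0.704, -0.044, 0.707, 0.045]
contact_force: [0.3, -0.3, -0.5]
width: 0.0499
t 2.02 tcp [ 0.4825 -0.0303  0.2191] dock [-0.063   0.0416  0.2191] F [ 0.3 -0.3 -0.5] Fdock [-0.3 -0.2 -0.5] M [ 0.02 -0.02 -0.02] w 0.0499
(array([-0.1 ,  0.26,  4.33]), array([ 0.25, -0.23, -0.09])) [-2.06896701e-01  1.34806382e-01  1.67067598e+00  9.09333613e-05
  1.34045010e+00 -3.33407300e-01]
```

View pics/w1.png

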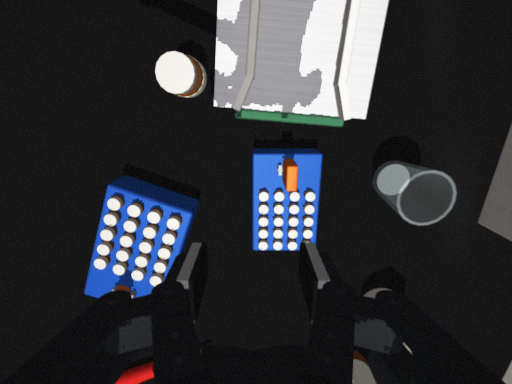

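The wrist view shows the tray's top at about (252–321, 150–250), with the tab at (291,175). The sill runs from (236,113) to (343,122), the jar is at (180,74) and the beaker at (415,190). I'll refine the poses from this view.

```bash
python3 - <<'E'
import pickle
from h import *
d=pickle.load(open("w1.pkl","rb"));W=cloud(d);z=W[...,2];hsv=cv2.cvtColor(d["color"],cv2.COLOR_BGR2HSV)
print("eye",d["eye"],"table",np.nanmedian(z[abs(z)<.015]))
sel=np.zeros(z.shape,bool);sel[135:262,240:335]=1
m=sel&(z>.035)&(z<.056)
r=cv2.minAreaRect(W[m][:,:2].astype(np.float32));print("tray",r,cv2.boxPoints(r).round(4).tolist(), np.median(z[m]))
m2=m&(z<.045);p=W[m2]
# robust edges: percentiles in frame
for a in(96,96.5,97,97.5,98):
    q=Rz(np.radians(a)).inv().apply(W[m]);print(a,np.ptp(np.percentile(q[:,1],[.7,99.3])),np.percentile(q[:,0],[.5,99.5]).mean(),np.percentile(q[:,1],[.5,99.5]).mean())
o=sel&(hsv[...,0]<18)&(hsv[...,1]>180)&(hsv[...,2]>100)&(z>.05)
q=W[o];print("tab",o.sum(),np.nanmedian(q,0),cv2.minAreaRect(q[q[:,2]>.083][:,:2].astype(np.float32)),q[:,2].max())
g=(hsv[...,0]>45)&(hsv[...,0]<95)&(hsv[...,1]>80)&(z<.03);g[:100]=0;g[135:]=0
q=W[g];vx,vy,cx,cy=cv2.fitLine(q[:,:2].astype(np.float32),cv2.DIST_HUBER,0,.01,.01).ravel()
r=cv2.minAreaRect(q[:,:2].astype(np.float32));print("sill",np.degrees(np.arctan2(vy,vx)),cx,cy,r,np.percentile(q[:,2],[50,95]))
gu=(z>.025)&(z<.035);gu[120:]=0
D=w2d(W.reshape(-1,3)).reshape(W.shape)
k=gu&(abs(D[...,1])<.07)&(D[...,0]>.045)&(D[...,0]<.13)
for sg in(1,-1):
    q=D[k&(np.sign(D[...,1])==sg)];
    if len(q)>5: print("guide",len(q),np.percentile(q[:,1],[2,50,98]),np.polyfit(q[:,0],q[:,1],1))
E
```

```text
eye [0.47231571 0.04906543 0.38133671] table -0.0009821474102961192
tray ((0.5261786580085754, -0.06634044647216797), (0.08311410993337631, 0.12923717498779297), 7.232964515686035) [[0.47679999470710754, -0.007499999832361937], [0.49309998750686646, -0.13570000231266022], [0.5755000114440918, -0.12520000338554382], [0.5593000054359436, 0.003000000026077032]] 0.03921283422851449
96 0.08222271058712327 -0.12063096818373889 -0.5156411038744549
96.5 0.08208909983151186 -0.12515335318190032 -0.5146888948044147
97 0.08198927538993217 -0.12961855183100923 -0.5136412438182493
97.5 0.08204846767195956 -0.13408552358088782 -0.5125640041587716
98 0.08212858898342518 -0.13846341790213879 -0.5113673168970518
tab 124 [ 0.52100716 -0.02183454  0.08651195] ((0.5201159119606018, -0.02127719670534134), (0.01079842634499073, 0.027421578764915466), 9.701443672180176) 0.08843068622939304
sill 2.8057067 0.51783895 0.035421636 ((0.5989320874214172, 0.038851335644721985), (0.2979462146759033, 0.030238477513194084), 6.265455722808838) [0.01055999 0.01197754]
guide 688 [0.05194108 0.05669068 0.0615019 ] [-0.00189827  0.05682217]
guide 798 [-0.05277283 -0.0475881  -0.04317169] [-0.0008096  -0.04756393]
```

```bash
python3 -m crank '[[0,0.25,4.1,0.2,0,0,5],[3,0.25,4.1,0.2,0,0,5],[7,0.25,4.1,0.2,0,0,5],[9,0.25,4.1,0.2,0,0,5],[9,0.25,4.1,0.2,0,0,5]]' 60
python3 - <<'E'
import pickle
from h import *
from rig import eyes
s=st()
dw=eyes.get_image('wrist');pickle.dump(dw,open('w2.pkl','wb'));cv2.imwrite('pics/w2.png',dw['color'])
ds=eyes.get_image('scene');cv2.imwrite('pics/s2.png',cv2.resize(ds['color'][140:250,200:360],None,fx=4,fy=4))
for d in(dw,ds):
  W=cloud(d);z=W[...,2];hsv=cv2.cvtColor(d["color"],cv2.COLOR_BGR2HSV)
  o=(hsv[...,0]<18)&(hsv[...,1]>180)&(hsv[...,2]>100)&(z>.05)&(abs(W[...,0]-.525)<.05)&(abs(W[...,1]+.02)<.04)
  q=W[o];print("tab",o.sum(),np.nanmedian(q,0))
  q=q[q[:,2]>.083]
  if len(q)>4: print(cv2.minAreaRect(q[:,:2].astype(np.float32)))
E
```

```text
clock: 2.7
position: [0.5242, -0.0225, 0.1306]
ee_rot: [0.705, -0.044, 0.706, 0.044]
contact_force: [0.4, 0.3, 0.4]
width: 0.05
t 2.7 tcp [ 0.5242 -0.0225  0.1306] dock [-0.0571 -0.0004  0.1306] F [0.4 0.3 0.4] Fdock [ 0.3 -0.4  0.4] M [ 0.02 -0.05  0.02] w 0.05
tab 182 [ 0.52184564 -0.0216071   0.08654022]
((0.520920991897583, -0.021177586168050766), (0.010830191895365715, 0.027147933840751648), 6.661417484283447)
tab 68 [ 0.52560808 -0.01986587  0.07865821]
((0.5201414823532104, -0.020588593557476997), (0.012696992605924606, 0.025496093556284904), 0.8604885339736938)
```

View pics/w2.png

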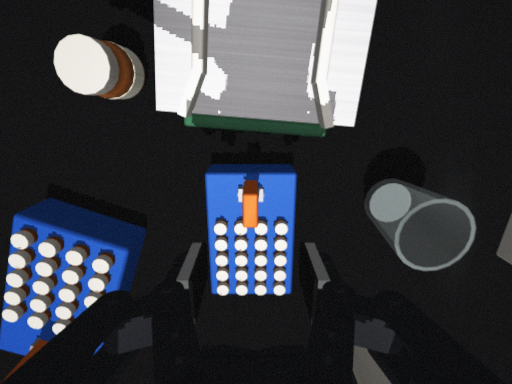

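View pics/s2.png

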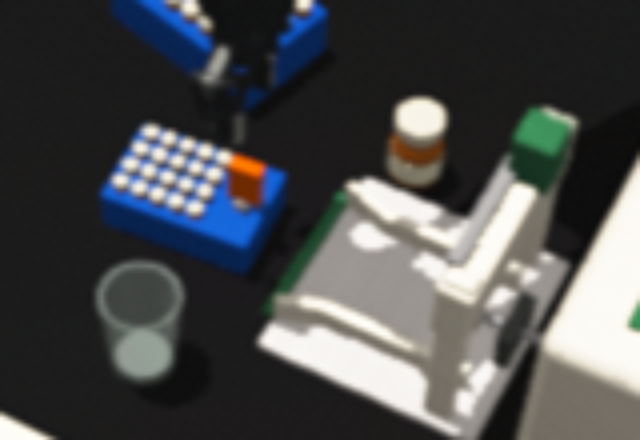

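The tab at (250,205) sits midway between the fingers at (190,280) and (317,280). I'll shift slightly, descend and pinch.

```bash
python3 -m crank '[[3,0.1,-0.15,0,0,0,5],[6,0.1,-0.15,0,0,0,5],[7.85,0.1,-0.15,0,0,0,5],[7.85,0.1,-0.15,0,0,0,5],[7.85,0.1,-0.15,0,0,0,2.5]]' 60
python3 -m crank '[[0,0,0,0,0,0,1.6],[0,0,0,0,0,0,0.8],[0,0,0,0,0,0,0.8],[0,0,0,0,0,0,0.8]]' 60
python3 - <<'E'
from h import *
from rig import eyes
s=st()
d=eyes.get_image('wrist');cv2.imwrite('pics/w3.png',d['color'])
E
```

```text
clock: 3.42
position: [0.5243, -0.0222, 0.054]
ee_rot: [0.707, -0.044, 0.705, 0.043]
contact_force: [0.2, -0.7, 0.3]
width: 0.0329
clock: 3.92
position: [0.5226, -0.0221, 0.0537]
ee_rot: [0.706, -0.044, 0.706, 0.043]
contact_force: [-2.5, 0.2, 6.3]
width: 0.0103
t 3.92 tcp [ 0.5226 -0.0221  0.0537] dock [-0.0566  0.0011  0.0537] F [-2.5  0.2  6.3] Fdock [0.3 2.4 6.3] M [-0.01  0.44 -0.09] w 0.0103
```

View pics/w3.png

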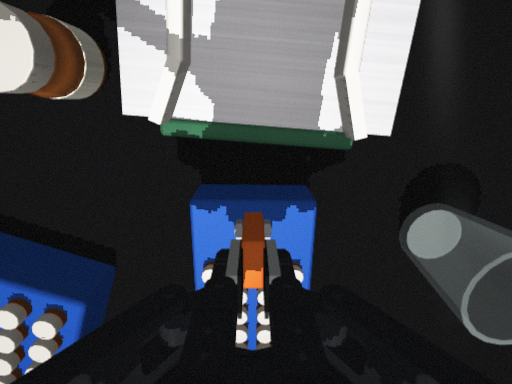

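The tab is pinched, with the tip at (252,275) between the pads. Next I lift the front along an arc about the tail.

```bash
python3 -m crank '[[-0.6,-0.25,0,0,0,0,0.6],[-1.15,-0.5,0,0,0,0,0.6],[-1.7,-0.8,0,0,0,0,0.6],[-2.0,-1.0,0,0,0,0,0.6],[-2.0,-1.0,0,0,0,0,0.6]]' 70
python3 - <<'E'
from h import *
from rig import eyes
s=st()
d=eyes.get_image('scene');cv2.imwrite('pics/s4.png',cv2.resize(d['color'][140:250,200:360],None,fx=4,fy=4))
E
```

```text
clock: 4.6
position: [0.5238, -0.0319, 0.0724]
ee_rot: [0.706, -0.043, 0.706, 0.044]
contact_force: [-0.7, 1.6, -4.5]
width: 0.01
t 4.6 tcp [ 0.5238 -0.0319  0.0724] dock [-0.0664  0.0004  0.0724] F [-0.7  1.6 -4.5] Fdock [ 1.6  0.6 -4.5] M [ 0.37  0.2  -0.09] w 0.01
```

View pics/s4.png

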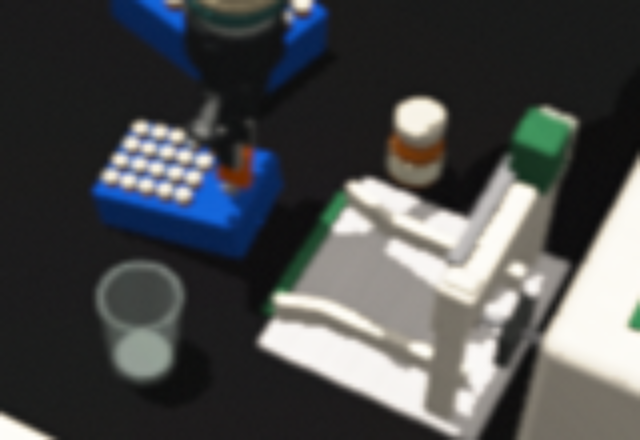

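```bash
python3 -m crank '[[0,0.5,0.02,1,0,0,0.6],[0,1.2,0.05,2,0,0,0.6],[0,2.0,0.08,3.2,0,0,0.6],[0,2.7,0.11,4.4,0,0,0.6],[0,2.7,0.11,4.4,0,0,0.6]]' 70
cat > look.py <<'E'
import sys
from h import *
from rig import eyes
s=st()
d=eyes.get_image('wrist');cv2.imwrite(f'pics/{sys.argv[1]}.png',d['color'])
W=cloud(d);hsv=cv2.cvtColor(d["color"],cv2.COLOR_BGR2HSV)
b=(hsv[...,0]>100)&(hsv[...,0]<130)&(hsv[...,1]>120)&(hsv[...,2]>40)
D=w2d(W.reshape(-1,3)).reshape(W.shape)
t=w2d(s["position"])
b&=(abs(D[...,1]-t[1])<.06)&(D[...,0]>t[0]-.02)&(D[...,0]<t[0]+.05)&(D[...,2]>.02)&(D[...,2]<.12)
b=cv2.erode(b.astype(np.uint8),np.ones((3,3)))>0
p=D[b];p=p[~np.isnan(p).any(1)]
# top face plane fit: robust
k=p
for _ in range(6):
    A=np.c_[k[:,:2],np.ones(len(k))];c=np.linalg.lstsq(A,k[:,2],rcond=None)[0]
    r=k[:,2]-A@c;k=k[abs(r)<max(.0015,1.5*np.std(r))]
print("n",len(k),"slope pitch deg",np.degrees(np.arctan(c[0])),"roll",np.degrees(np.arctan(c[1])),"front edge x",np.percentile(k[:,0],99.5),"z there",c@[np.percentile(k[:,0],99.5),0,1])
for sg in(1,-1):
    e=k[np.sign(k[:,1]-np.median(k[:,1]))==sg];bins=np.arange(e[:,0].min(),e[:,0].max(),.004)
    pts=[(x+.002,sg*np.max(sg*e[(e[:,0]>=x)&(e[:,0]<x+.004),1])) for x in bins if ((e[:,0]>=x)&(e[:,0]<x+.004)).sum()>5]
    q=np.array(pts);f=np.polyfit(q[:,0],q[:,1],1);print("edge",sg,"y",np.median(q[:,1]).round(4),"yaw deg",np.degrees(np.arctan(f[0])).round(2))
for sg in(1,-1):
    m=(D[...,2]>.026)&(D[...,2]<.034)&(D[...,0]>.045)&(D[...,0]<.12)&(sg*D[...,1]>.03)&(sg*D[...,1]<.065)
    if m.sum()>5: print("guide",sg,np.median(D[m][:,1]).round(4),"inner",(sg*np.percentile(sg*D[m][:,1],3)).round(4))
g=(hsv[...,0]>45)&(hsv[...,0]<95)&(hsv[...,1]>80)&(D[...,2]<.03)&(abs(D[...,0])<.03)&(abs(D[...,1])<.08)
if g.sum()>10: print("sill x",np.percentile(D[g][:,0],[5,50,95]).round(4))
E
python3 look.py w5
```

```text
clock: 5.28
position: [0.5215, -0.0036, 0.0724]
ee_rot: [0.707, -0.016, 0.707, 0.017]
contact_force: [-0.5, 2.7, -4.4]
width: 0.0098
t 5.28 tcp [ 0.5215 -0.0036  0.0724] dock [-0.038   0.0014  0.0724] F [-0.5  2.7 -4.4] Fdock [ 2.7  0.4 -4.4] M [ 0.41  0.06 -0.04] w 0.0098
n 4381 slope pitch deg 9.21912293768971 roll 0.045354115937482 front edge x -0.017211912247656714 z there 0.06051050641323608
edge 1 y 0.043 yaw deg -1.58
edge -1 y -0.0381 yaw deg 1.8
guide 1 0.0558 inner 0.0514
guide -1 -0.048 inner -0.0436
sill x [-0.0061  0.0018  0.0071]
```

View pics/w5.png

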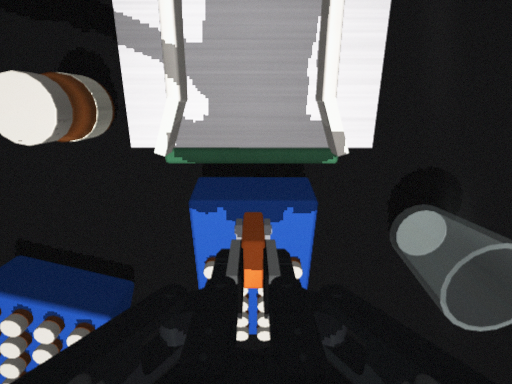

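```bash
python3 -m crank '[[0,0.6,-0.05,0,0,0,0.6],[0,1.3,-0.1,0,0,0,0.6],[0,2.0,-0.14,0,0,0,0.6],[0,2.7,-0.14,0,0,0,0.6],[0,2.7,-0.14,0,0,0,0.6]]' 70
python3 look.py w6
```

```text
clock: 5.95
position: [0.5189, 0.0232, 0.0724]
ee_rot: [0.707, -0.016, 0.707, 0.017]
contact_force: [-0.1, 2.1, -3.9]
width: 0.0096
t 5.95 tcp [0.5189 0.0232 0.0724] dock [-0.0112  0.0029  0.0724] F [-0.1  2.1 -3.9] Fdock [ 2.1 -0.  -3.9] M [ 0.37  0.07 -0.02] w 0.0096
n 4325 slope pitch deg 9.24266175921926 roll 0.06071973795996939 front edge x 0.009427820271717409 z there 0.06045254993548292
edge 1 y 0.0445 yaw deg 0.04
edge -1 y -0.0366 yaw deg -0.4
guide 1 0.0558 inner 0.0514
guide -1 -0.048 inner -0.0437
sill x [-0.0038  0.0022  0.0075]
```

View pics/w6.png

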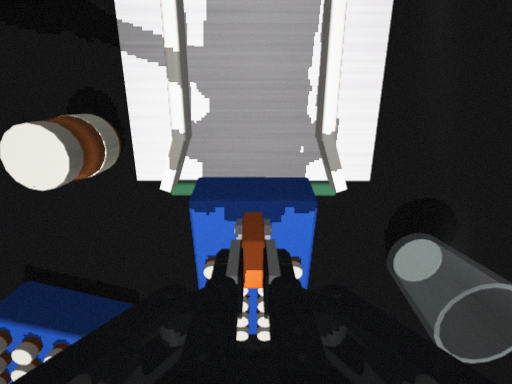

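```bash
python3 -m crank '[[0.15,0.08,0,0,0,0,0.6],[0.3,0.16,0,0,0,0,0.6],[0.42,0.24,0,0,0,0,0.6],[0.52,0.3,0,0,0,0,0.6],[0.52,0.3,0,0,0,0,0.6]]' 70
python3 look.py w7
```

```text
clock: 6.62
position: [0.5189, 0.025, 0.067]
ee_rot: [0.707, -0.016, 0.707, 0.017]
contact_force: [-0.2, 2.5, -3.0]
width: 0.0102
t 6.62 tcp [0.5189 0.025  0.067 ] dock [-0.0094  0.0027  0.067 ] F [-0.2  2.5 -3. ] Fdock [ 2.5  0.1 -3. ] M [ 0.46  0.07 -0.05] w 0.0102
n 4446 slope pitch deg 6.389593996750679 roll 0.08811856917932091 front edge x 0.011246311141814442 z there 0.05418698177844652
edge 1 y 0.0443 yaw deg 0.04
edge -1 y -0.0368 yaw deg 0.17
guide 1 0.0557 inner 0.0514
guide -1 -0.048 inner -0.0436
sill x [-0.0037  0.0026  0.0077]
```

```bash
python3 -m crank '[[0.05,0.03,0,0,0,0,0.6],[0.1,0.05,0,0,0,0,0.6],[0.1,0.05,0,0,0,0,0.6]]' 70
python3 look.py w8
```

```text
clock: 7.05
position: [0.5189, 0.0255, 0.0661]
ee_rot: [0.707, -0.016, 0.707, 0.017]
contact_force: [-0.7, 2.2, -3.6]
width: 0.0098
t 7.05 tcp [0.5189 0.0255 0.0661] dock [-0.0089  0.0027  0.0661] F [-0.7  2.2 -3.6] Fdock [ 2.3  0.6 -3.6] M [0.5  0.01 0.03] w 0.0098
n 4380 slope pitch deg 5.907528526198754 roll 0.09532411510718639 front edge x 0.011675456002006803 z there 0.05306158882187028
edge 1 y 0.0444 yaw deg -0.2
edge -1 y -0.0368 yaw deg 0.07
guide 1 0.0558 inner 0.0514
guide -1 -0.048 inner -0.0437
sill x [-0.0039  0.0026  0.0076]
```

```bash
python3 -m crank '[[0.05,0.03,0,0,0,0,0.6],[0.1,0.05,0,0,0,0,0.6],[0.1,0.05,0,0,0,0,0.6]]' 70
python3 look.py w9
```

```text
clock: 7.48
position: [0.519, 0.0258, 0.0656]
ee_rot: [0.707, -0.017, 0.707, 0.016]
contact_force: [-1.8, 2.1, 3.0]
width: 0.0098
t 7.47 tcp [0.519  0.0258 0.0656] dock [-0.0086  0.0026  0.0656] F [-1.8  2.1  3. ] Fdock [2.2 1.7 3. ] M [0.34 0.32 0.02] w 0.0098
n 4399 slope pitch deg 5.733469400432472 roll 0.11378942334917583 front edge x 0.01196262817170504 z there 0.05255383455164944
edge 1 y 0.0443 yaw deg 0.01
edge -1 y -0.0367 yaw deg -0.01
guide 1 0.0557 inner 0.0514
guide -1 -0.048 inner -0.0436
sill x [-0.0072  0.0023  0.0075]
```

The tray is leaning on the sill: the force flipped from −3.6 to +3 N, pitch is 5.7°, and the tray is centred in the lane. Next I slide it on along the lean curve.

```bash
python3 -m crank '[[-0.11,0.6,0,0,0,0,0.6],[-0.18,1.2,0,0,0,0,0.6],[-0.26,1.8,0,0,0,0,0.6],[-0.34,2.3,0,0,0,0,0.6],[-0.34,2.3,0,0,0,0,0.6]]' 70
python3 look.py w10
```

```text
clock: 8.15
position: [0.518, 0.0496, 0.0687]
ee_rot: [0.707, -0.016, 0.707, 0.017]
contact_force: [0.9, -3.5, 1.1]
width: 0.0102
t 8.15 tcp [0.518  0.0496 0.0687] dock [0.0152 0.0025 0.0687] F [ 0.9 -3.5  1.1] Fdock [-3.6 -0.8  1.1] M [-0.59  0.01  0.  ] w 0.0102
n 4363 slope pitch deg 6.959707216098136 roll 0.07482132370658919 front edge x 0.0353323947813811 z there 0.05606276442660306
edge 1 y 0.044 yaw deg -1.05
edge -1 y -0.0369 yaw deg 0.02
guide 1 0.0557 inner 0.0514
guide -1 -0.048 inner -0.0437
sill x [-0.0084  0.0019  0.0077]
```

View pics/w10.png

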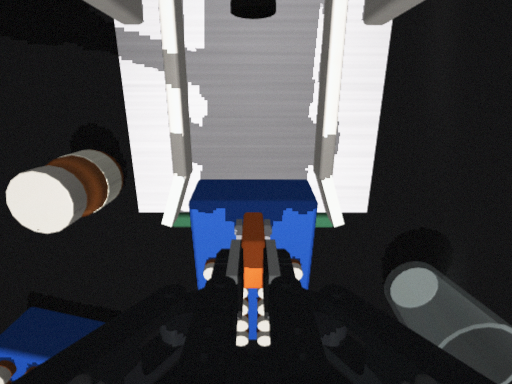

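```bash
python3 -m crank '[[-0.09,0.5,0,0,0,0,0.6],[-0.2,1.0,0,0,0,0,0.6],[-0.32,1.5,0,0,0,0,0.6],[-0.46,2.0,0,0,0,0,0.6],[-0.46,2.0,0,0,0,0,0.6]]' 70
python3 look.py w11
```

```text
clock: 8.82
position: [0.5164, 0.07, 0.0732]
ee_rot: [0.707, -0.016, 0.707, 0.017]
contact_force: [-1.3, -1.2, -1.5]
width: 0.0098
t 8.82 tcp [0.5164 0.07   0.0732] dock [0.0357 0.0031 0.0732] F [-1.3 -1.2 -1.5] Fdock [-1.1  1.3 -1.5] M [-0.13  0.12 -0.01] w 0.0098
n 4306 slope pitch deg 8.736621876372118 roll 0.10182736479282727 front edge x 0.05618071347358105 z there 0.06111059823382011
edge 1 y 0.0444 yaw deg -3.8
edge -1 y -0.0362 yaw deg 19.11
guide 1 0.0555 inner 0.0379
guide -1 -0.0479 inner -0.0434
sill x [-0.0085  0.0022  0.0077]
```

```bash
python3 -m crank '[[-0.12,0.35,0,0,0,0,0.6],[-0.26,0.68,0,0,0,0,0.6],[-0.45,1.03,0,0,0,0,0.6],[-0.64,1.37,0,0,0,0,0.6],[-0.84,1.58,0,0,0,0,0.6]]' 70
python3 look.py w12
python3 - <<'E'
from h import *
from rig import eyes
d=eyes.get_image('scene');cv2.imwrite('pics/s12.png',cv2.resize(d['color'][140:250,200:360],None,fx=4,fy=4))
E
```

```text
clock: 9.5
position: [0.516, 0.085, 0.0815]
ee_rot: [0.707, -0.016, 0.707, 0.017]
contact_force: [0.7, -1.7, -5.4]
width: 0.01
t 9.5 tcp [0.516  0.085  0.0815] dock [0.0507 0.0029 0.0815] F [ 0.7 -1.7 -5.4] Fdock [-1.7 -0.6 -5.4] M [-0.47 -0.05 -0.02] w 0.01
n 4198 slope pitch deg 13.152282258222396 roll 0.10033993435847757 front edge x 0.07143271696204727 z there 0.07098066892940466
edge 1 y 0.044 yaw deg -1.21
edge -1 y -0.0365 yaw deg -0.56
guide 1 0.0562 inner 0.0515
guide -1 -0.0484 inner -0.0437
sill x [-0.01    0.0021  0.0077]
```

View pics/w12.png

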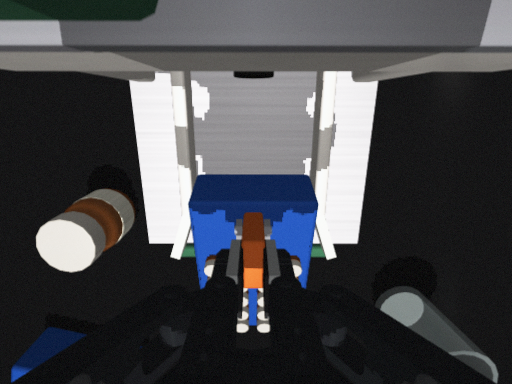

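View pics/s12.png

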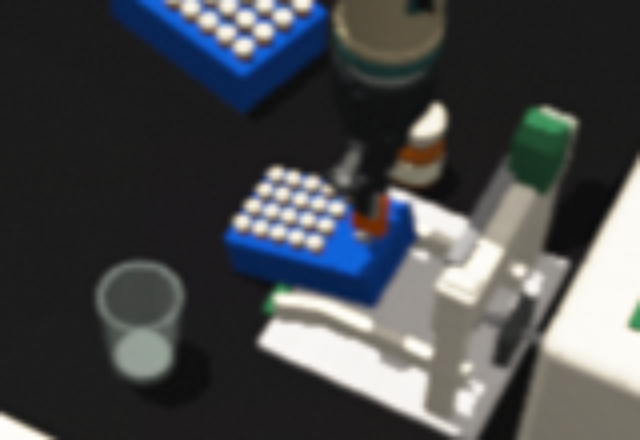

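More than half of the tray (about 62%) is over the sill, and the beam is still clear of the hand. Next I lower the front in an arc about the sill.

```bash
python3 -m crank '[[0.27,0.32,0,0,0,0,0.6],[0.55,0.58,0,0,0,0,0.6],[0.82,0.85,0,0,0,0,0.6],[1.08,1.07,0,0,0,0,0.6],[1.35,1.3,0,0,0,0,0.6]]' 70
python3 look.py w13
```

```text
clock: 10.22
position: [0.5155, 0.0976, 0.0677]
ee_rot: [0.707, -0.017, 0.707, 0.016]
contact_force: [-0.4, -1.7, -4.6]
width: 0.01
t 10.22 tcp [0.5155 0.0976 0.0677] dock [0.0633 0.0028 0.0677] F [-0.4 -1.7 -4.6] Fdock [-1.6  0.4 -4.6] M [-0.42 -0.04 -0.01] w 0.01
n 4494 slope pitch deg 1.0196978999695177 roll 0.10923597405235849 front edge x 0.08302178084923142 z there 0.05306050065489155
edge 1 y 0.0442 yaw deg -0.05
edge -1 y -0.0369 yaw deg -0.87
guide 1 0.0555 inner 0.0386
guide -1 -0.0479 inner -0.0435
sill x [-0.0033  0.003   0.008 ]
```

```bash
python3 -m crank '[[0.15,0.1,0,0,0,0,0.6],[0.3,0.2,0,0,0,0,0.6],[0.45,0.28,0,0,0,0,0.6],[0.45,0.28,0,0,0,0,0.6]]' 70
python3 look.py w14
```

```text
clock: 10.78
position: [0.5154, 0.1006, 0.0635]
ee_rot: [0.707, -0.016, 0.707, 0.017]
contact_force: [-0.5, -0.7, -3.6]
width: 0.0098
t 10.78 tcp [0.5154 0.1006 0.0635] dock [0.0663 0.0028 0.0635] F [-0.5 -0.7 -3.6] Fdock [-0.7  0.5 -3.6] M [-0.32  0.13 -0.01] w 0.0098
n 4500 slope pitch deg -2.7559295699616797 roll 0.06491540573819884 front edge x 0.08566759326217238 z there 0.0476553970620567
edge 1 y 0.0442 yaw deg 0.58
edge -1 y -0.0368 yaw deg -0.6
guide 1 0.0555 inner 0.0404
guide -1 -0.048 inner -0.0436
sill x [-0.0109  0.003   0.0078]
```

```bash
python3 -m crank '[[0.07,0.04,0,0,0,0,0.6],[0.14,0.08,0,0,0,0,0.6],[0.2,0.1,0,0,0,0,0.6],[0.2,0.1,0,0,0,0,0.6]]' 70
python3 look.py w15
```

```text
clock: 11.32
position: [0.5154, 0.1018, 0.0616]
ee_rot: [0.707, -0.016, 0.707, 0.017]
contact_force: [-0.0, 0.2, -1.6]
width: 0.0102
t 11.32 tcp [0.5154 0.1018 0.0616] dock [0.0675 0.0028 0.0616] F [-0.   0.2 -1.6] Fdock [ 0.2  0.  -1.6] M [ 0.1   0.2  -0.08] w 0.0102
n 4539 slope pitch deg -4.502633012807632 roll 0.10480065964875074 front edge x 0.08683205507373157 z there 0.04513789833631479
edge 1 y 0.0442 yaw deg 0.86
edge -1 y -0.0366 yaw deg -0.32
guide 1 0.0555 inner 0.041
guide -1 -0.0479 inner -0.0435
sill x [-0.0104  0.0031  0.0078]
```

```bash
python3 -m crank '[[0.06,0.02,0,0,0,0,0.6],[0.06,0.02,0,0,0,0,0.6]]' 70; python3 -m crank '[[0,0,0,0,0,0,2],[0,0,0,0,0,0,4],[0,0,0,0,0,0,5],[-2,0,0,0,0,0,5],[-5,0,0,0,0,0,5]]' 70
python3 look.py w16
```

```text
clock: 11.62
position: [0.5154, 0.102, 0.0611]
ee_rot: [0.707, -0.016, 0.707, 0.017]
contact_force: [-1.4, 1.2, 0.4]
width: 0.0095
clock: 12.25
position: [0.5146, 0.1015, 0.1106]
ee_rot: [0.706, -0.017, 0.708, 0.016]
contact_force: [0.3, 0.3, 0.4]
width: 0.0502
t 12.25 tcp [0.5146 0.1015 0.1106] dock [0.0673 0.0036 0.1106] F [0.3 0.3 0.4] Fdock [ 0.3 -0.4  0.4] M [ 0.01 -0.03 -0.01] w 0.0502
n 3266 slope pitch deg -4.976617386854469 roll 0.028958616343949018 front edge x 0.08708122986557842 z there 0.04451877204993662
edge 1 y 0.0443 yaw deg 0.44
edge -1 y -0.0364 yaw deg -0.61
guide 1 0.0558 inner 0.0511
guide -1 -0.048 inner -0.0435
```

View pics/w16.png

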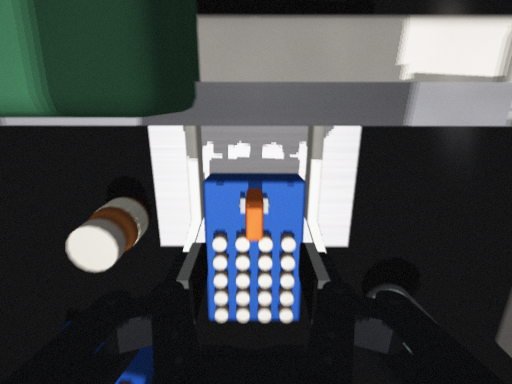

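```bash
python3 -m crank '[[-4,0,0,0,0,0,5],[-5,-3,0,0,0,0,5],[-5,-8,0,0,0,0,4],[-5,-13,0,0,0,0,4],[-5,-15.2,0,0,0,0,4]]' 60
python3 -m crank '[[0,0,0,0,0,0,4],[3,0,0,0,0,0,4],[7,0,0,0,0,0,4],[7,0,0,0,0,0,4]]' 60
python3 look.py w17
```

```text
clock: 12.92
position: [0.5226, -0.0527, 0.1609]
ee_rot: [0.707, -0.016, 0.707, 0.015]
contact_force: [-0.1, 1.4, 0.2]
width: 0.04
clock: 13.42
position: [0.5196, -0.0485, 0.0884]
ee_rot: [0.705, -0.016, 0.709, 0.018]
contact_force: [-0.2, -0.2, -0.4]
width: 0.0399
t 13.43 tcp [ 0.5196 -0.0485  0.0884] dock [-0.0829  0.0053  0.0884] F [-0.2 -0.2 -0.4] Fdock [-0.2  0.2 -0.4] M [-0.03  0.03  0.  ] w 0.0399
n 919 slope pitch deg 0.2774068364791169 roll 0.09453754361981208 front edge x -0.033825937787529625 z there 0.054418835754937674
edge 1 y 0.0448 yaw deg 0.32
edge -1 y -0.0365 yaw deg -1.47
guide 1 0.0558 inner 0.0515
guide -1 -0.048 inner -0.0436
sill x [-0.0041  0.0007  0.0059]
```

View pics/w17.png

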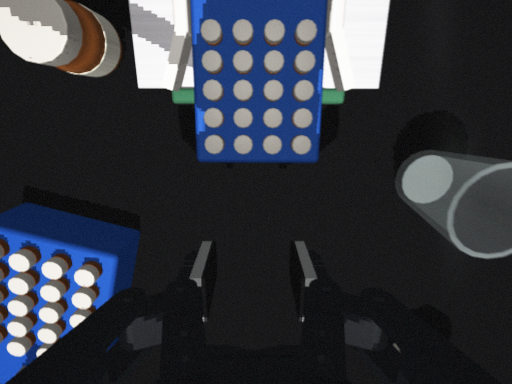

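```bash
python3 -m crank '[[3,0,0.2,0,0,0,4],[5,0,0.2,0,0,0,4],[6,0,0.2,0,0,0,4],[6,0,0.2,0,0,0,4]]' 60
python3 look.py w18
python3 - <<'E'
from h import *
from rig import eyes
d=eyes.get_image('scene');cv2.imwrite('pics/s18.png',cv2.resize(d['color'][140:250,200:360],None,fx=4,fy=4))
E
```

```text
clock: 13.98
position: [0.525, -0.0499, 0.0315]
ee_rot: [0.707, -0.017, 0.707, 0.017]
contact_force: [-0.2, 0.1, -0.9]
width: 0.04
t 13.97 tcp [ 0.525  -0.0499  0.0315] dock [-0.0845  0.0001  0.0315] F [-0.2  0.1 -0.9] Fdock [ 0.1  0.2 -0.9] M [ 0.01 -0.02 -0.04] w 0.04
n 1548 slope pitch deg 3.992769743103449 roll 0.02467947492080982 front edge x -0.03515086667719247 z there 0.0546889476257222
edge 1 y 0.0449 yaw deg -2.85
edge -1 y -0.0366 yaw deg 1.5
sill x [-0.0038  0.001   0.0063]
```

View pics/w18.png

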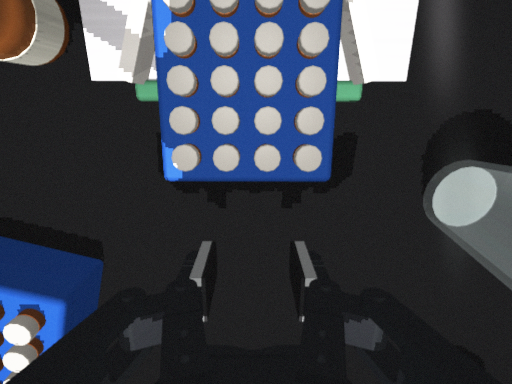

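View pics/s18.png

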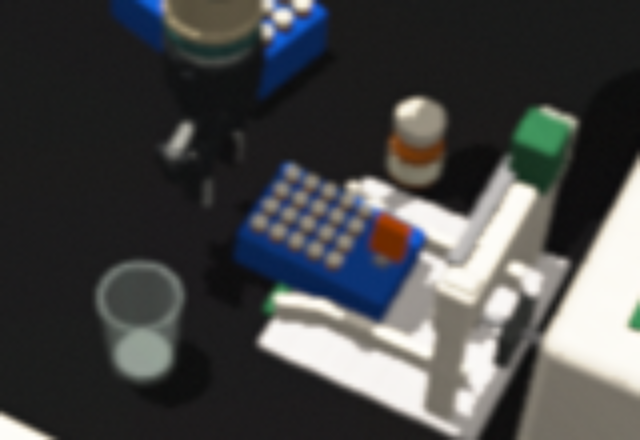

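```bash
python3 -m crank '[[0.2,0.6,-0.3,0,0,0,4],[0.2,1.2,-0.3,0,0,0,4],[0.2,1.8,-0.3,0,0,0,4],[0.2,2.2,-0.3,0,0,0,4],[0.2,2.2,-0.3,0,0,0,4]]' 60
python3 -c "
from h import *
st()"
```

```text
clock: 14.7
position: [0.5204, -0.0278, 0.0289]
ee_rot: [0.707, -0.017, 0.707, 0.017]
contact_force: [-0.1, 0.3, -0.2]
width: 0.0401
t 14.7 tcp [ 0.5204 -0.0278  0.0289] dock [-0.0622  0.0036  0.0289] F [-0.1  0.3 -0.2] Fdock [ 0.3  0.1 -0.2] M [ 0.01 -0.05  0.02] w 0.0401
```

```bash
python3 -m crank '[[0,0.3,0,0,0,0,4],[0,0.6,0,0,0,0,4],[0,0.9,0,0,0,0,4],[0,1.2,0,0,0,0,4],[0,1.5,0,0,0,0,4]]' 60
python3 look.py w19
```

```text
clock: 15.32
position: [0.5197, -0.0136, 0.0287]
ee_rot: [0.707, -0.017, 0.707, 0.016]
contact_force: [1.3, -2.7, -1.4]
width: 0.0401
t 15.32 tcp [ 0.5197 -0.0136  0.0287] dock [-0.048   0.0037  0.0287] F [ 1.3 -2.7 -1.4] Fdock [-2.8 -1.2 -1.4] M [-0.57 -0.02 -0.  ] w 0.0401
n 4985 slope pitch deg -4.058169525806455 roll 0.06023277723421626 front edge x 0.0012907498994139885 z there 0.051542056569784334
edge 1 y 0.0449 yaw deg 0.36
edge -1 y -0.0366 yaw deg 0.26
guide 1 0.0556 inner 0.0514
guide -1 -0.0479 inner -0.0437
sill x [-0.0038  0.0014  0.007 ]
```

View pics/w19.png

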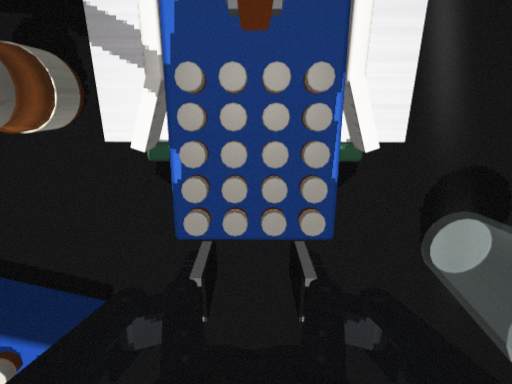

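Fingers are on the rear face at (176–337, 240) with about 2.8 N, and the tray is centred. I keep pushing.

```bash
python3 -m crank '[[0,0.3,0,0,0,0,4],[0,0.6,0,0,0,0,4],[0,0.9,0,0,0,0,4],[0,1.2,0,0,0,0,4],[0,1.5,0,0,0,0,4]]' 60
python3 -m crank '[[0,0.3,0,0,0,0,4],[0,0.6,0,0,0,0,4],[0,0.9,0,0,0,0,4],[0,1.2,0,0,0,0,4],[0,1.5,0,0,0,0,4]]' 60
python3 look.py w20
```

```text
clock: 16.0
position: [0.5189, 0.002, 0.0289]
ee_rot: [0.707, -0.017, 0.707, 0.017]
contact_force: [-0.2, -2.7, -1.7]
width: 0.0401
clock: 16.62
position: [0.5184, 0.0169, 0.029]
ee_rot: [0.707, -0.016, 0.707, 0.016]
contact_force: [0.7, -4.3, 1.1]
width: 0.0402
t 16.62 tcp [0.5184 0.0169 0.029 ] dock [-0.0175  0.0036  0.029 ] F [ 0.7 -4.3  1.1] Fdock [-4.3 -0.5  1.1] M [-0.82 -0.05 -0.03] w 0.0402
n 4851 slope pitch deg -2.926609467847829 roll 0.06371380566356322 front edge x 0.031735850998007034 z there 0.049688508812211866
edge 1 y 0.0446 yaw deg -0.17
edge -1 y -0.0367 yaw deg 0.3
guide 1 0.0556 inner 0.0514
guide -1 -0.048 inner -0.0437
sill x [-0.0072  0.0016  0.0075]
```

View pics/w20.png

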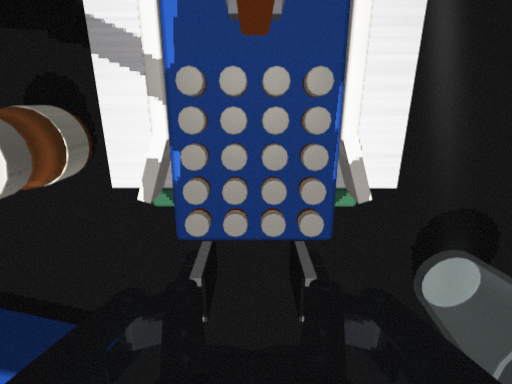

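```bash
python3 -m crank '[[0,0.2,0,0,0,0,4],[0,0.4,0,0,0,0,4],[0,0.6,0,0,0,0,4],[0,0.8,0,0,0,0,4],[0,1.0,0,0,0,0,4]]' 60
python3 look.py w21
```

```text
clock: 17.3
position: [0.5178, 0.0268, 0.0289]
ee_rot: [0.707, -0.016, 0.707, 0.017]
contact_force: [0.6, -4.2, 0.1]
width: 0.0398
t 17.3 tcp [0.5178 0.0268 0.0289] dock [-0.0075  0.0038  0.0289] F [ 0.6 -4.2  0.1] Fdock [-4.3 -0.4  0.1] M [-0.73 -0.04  0.02] w 0.0398
n 4915 slope pitch deg -2.5809855255281593 roll 0.06213598644111052 front edge x 0.04165104306403316 z there 0.049336999785813795
edge 1 y 0.0448 yaw deg 0.36
edge -1 y -0.0365 yaw deg -0.36
guide 1 0.0557 inner 0.0514
guide -1 -0.048 inner -0.0437
sill x [-0.0078  0.0019  0.0076]
```

Still on the sill (pitch −2.6°). I'll use small steps from here.

```bash
python3 -m crank '[[0,0.15,0,0,0,0,4],[0,0.3,0,0,0,0,4],[0,0.45,0,0,0,0,4],[0,0.6,0,0,0,0,4]]' 60
python3 look.py w22
```

```text
clock: 17.85
position: [0.5175, 0.0328, 0.0289]
ee_rot: [0.707, -0.016, 0.707, 0.017]
contact_force: [0.5, -4.7, 1.3]
width: 0.0398
t 17.85 tcp [0.5175 0.0328 0.0289] dock [-0.0015  0.0038  0.0289] F [ 0.5 -4.7  1.3] Fdock [-4.7 -0.3  1.3] M [-0.78 -0.02  0.02] w 0.0398
n 4820 slope pitch deg -2.676995028417167 roll 0.06049107307862507 front edge x 0.04759773986904278 z there 0.04903855744917342
edge 1 y 0.0448 yaw deg 0.38
edge -1 y -0.0365 yaw deg 0.07
guide 1 0.0557 inner 0.0514
guide -1 -0.0479 inner -0.0437
sill x [-0.0082  0.0019  0.0078]
```

```bash
python3 -m crank '[[0,0.1,0,0,0,0,4],[0,0.2,0,0,0,0,4],[0,0.3,0,0,0,0,4],[0,0.4,0,0,0,0,4]]' 60
python3 look.py w23
```

```text
clock: 18.4
position: [0.5169, 0.0379, 0.0287]
ee_rot: [0.707, -0.015, 0.707, 0.017]
contact_force: [0.1, 0.2, 0.0]
width: 0.0401
t 18.4 tcp [0.5169 0.0379 0.0287] dock [0.0036 0.0041 0.0287] F [0.1 0.2 0. ] Fdock [ 0.2 -0.1  0. ] M [ 0.03  0.01 -0.  ] w 0.0401
n 4361 slope pitch deg 0.1281147776107317 roll 0.117997755260032 front edge x 0.052745466669683716 z there 0.044968978681774796
edge 1 y 0.0445 yaw deg 0.32
edge -1 y -0.0364 yaw deg 0.2
guide 1 0.0556 inner 0.0513
guide -1 -0.0479 inner -0.0437
sill x [-0.0084  0.0022  0.0077]
```

The rear dropped in (pitch 0°, and the force went to zero). Now I creep toward the stop by feel.

```bash
python3 -m crank '[[0,0.06,0,0,0,0,4],[0,0.12,0,0,0,0,4],[0,0.18,0,0,0,0,4],[0,0.24,0,0,0,0,4]]' 60;python3 -c "
from h import *
st()"
```

```text
clock: 18.95
position: [0.5172, 0.0392, 0.0289]
ee_rot: [0.707, -0.016, 0.707, 0.017]
contact_force: [0.1, 0.0, -1.1]
width: 0.0402
t 18.95 tcp [0.5172 0.0392 0.0289] dock [0.0048 0.0038 0.0289] F [ 0.1  0.  -1.1] Fdock [-0.  -0.1 -1.1] M [-0.01 -0.01 -0.02] w 0.0402
```

```bash
python3 -m crank '[[0,0.06,0,0,0,0,4],[0,0.12,0,0,0,0,4],[0,0.18,0,0,0,0,4],[0,0.24,0,0,0,0,4]]' 60;python3 -c "
from h import *
st()"
```

```text
clock: 19.45
position: [0.5171, 0.0415, 0.0289]
ee_rot: [0.707, -0.016, 0.707, 0.017]
contact_force: [0.0, -0.7, 0.5]
width: 0.0404
t 19.45 tcp [0.5171 0.0415 0.0289] dock [0.0072 0.0037 0.0289] F [ 0.  -0.7  0.5] Fdock [-0.7  0.   0.5] M [-0.01 -0.03  0.  ] w 0.0404
```

```bash
python3 -m crank '[[0,0.06,0,0,0,0,4],[0,0.12,0,0,0,0,4],[0,0.18,0,0,0,0,4],[0,0.18,0,0,0,0,4]]' 60;python3 look.py w24
```

```text
clock: 19.95
position: [0.5171, 0.0433, 0.0289]
ee_rot: [0.707, -0.016, 0.707, 0.017]
contact_force: [-0.7, -0.2, -0.2]
width: 0.0399
t 19.95 tcp [0.5171 0.0433 0.0289] dock [0.009  0.0037 0.0289] F [-0.7 -0.2 -0.2] Fdock [-0.2  0.7 -0.2] M [-0.01  0.02 -0.04] w 0.0399
n 4538 slope pitch deg 0.04939200244502289 roll 0.06772457125654524 front edge x 0.0582655033562602 z there 0.044931902861771233
edge 1 y 0.0446 yaw deg 0.36
edge -1 y -0.0365 yaw deg -0.09
guide 1 0.0555 inner 0.0513
guide -1 -0.0479 inner -0.0437
sill x [-0.009   0.0021  0.0078]
```

View pics/w24.png

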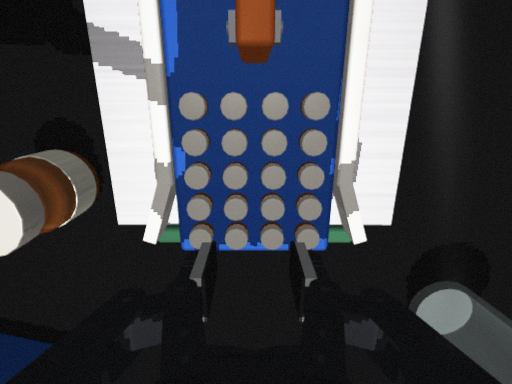

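```bash
python3 - <<'E'
from h import *
from rig import eyes
import pickle
s=st();d=eyes.get_image('wrist');pickle.dump(d,open('w25.pkl','wb'))
W=cloud(d);D=w2d(W.reshape(-1,3)).reshape(W.shape)
for c in(205,212,255,300,303):
    print(c,[(r,*(D[r,c]*1000).round(0)) for r in range(232,262,3)])
cv2.imwrite('pics/w25.png',cv2.resize(d['color'][200:330,160:350],None,fx=4,fy=4,interpolation=2))
d=eyes.get_image('scene');cv2.imwrite('pics/s25.png',cv2.resize(d['color'][140:250,200:360],None,fx=4,fy=4))
E
```

```text
t 20.0 tcp [0.517  0.0433 0.0289] dock [0.009  0.0038 0.0289] F [-0.3 -0.1  0.8] Fdock [-0.1  0.3  0.8] M [ 0.02  0.   -0.02] w 0.0399
205 [(232, np.float64(25.0), np.float64(29.0), np.float64(54.0)), (235, np.float64(23.0), np.float64(29.0), np.float64(55.0)), (238, np.float64(22.0), np.float64(29.0), np.float64(56.0)), (241, np.float64(20.0), np.float64(30.0), np.float64(55.0)), (244, np.float64(20.0), np.float64(29.0), np.float64(57.0)), (247, np.float64(20.0), np.float64(28.0), np.float64(61.0)), (250, np.float64(20.0), np.float64(28.0), np.float64(64.0)), (253, np.float64(20.0), np.float64(28.0), np.float64(67.0)), (256, np.float64(20.0), np.float64(27.0), np.float64(71.0)), (259, np.float64(20.0), np.float64(27.0), np.float64(72.0))]
212 [(232, np.float64(23.0), np.float64(26.0), np.float64(49.0)), (235, np.float64(22.0), np.float64(26.0), np.float64(51.0)), (238, np.float64(17.0), np.float64(27.0), np.float64(46.0)), (241, np.float64(20.0), np.float64(26.0), np.float64(55.0)), (244, np.float64(20.0), np.float64(26.0), np.float64(57.0)), (247, np.float64(21.0), np.float64(25.0)
[... 1422 characters left out ...]
oat64(70.0)), (259, np.float64(20.0), np.float64(-17.0), np.float64(73.0))]
303 [(232, np.float64(25.0), np.float64(-21.0), np.float64(55.0)), (235, np.float64(24.0), np.float64(-21.0), np.float64(55.0)), (238, np.float64(22.0), np.float64(-22.0), np.float64(54.0)), (241, np.float64(20.0), np.float64(-22.0), np.float64(54.0)), (244, np.float64(20.0), np.float64(-21.0), np.float64(57.0)), (247, np.float64(20.0), np.float64(-21.0), np.float64(61.0)), (250, np.float64(20.0), np.float64(-20.0), np.float64(64.0)), (253, np.float64(20.0), np.float64(-19.0), np.float64(67.0)), (256, np.float64(20.0), np.float64(-19.0), np.float64(70.0)), (259, np.float64(20.0), np.float64(-19.0), np.float64(72.0))]
```

View pics/w25.png

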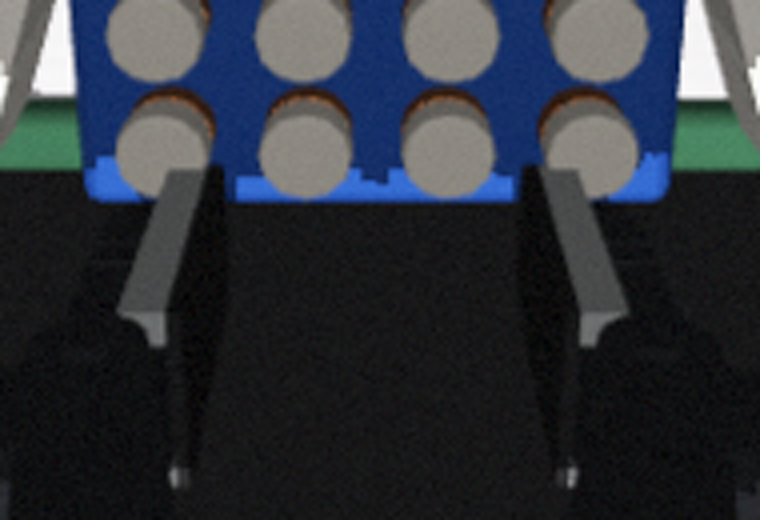

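View pics/s25.png

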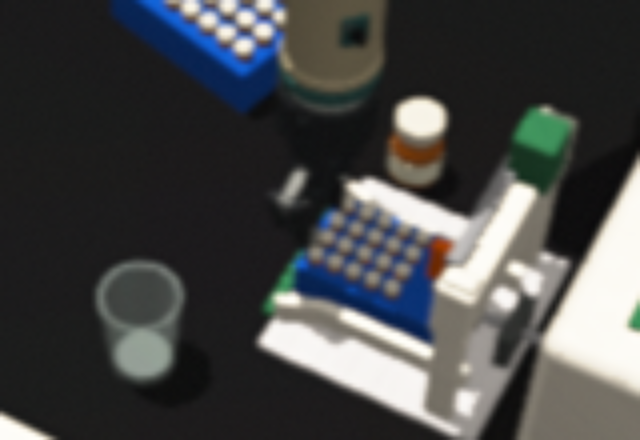

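```bash
python3 - <<'E'
from h import *
import pickle
d=pickle.load(open('w25.pkl','rb'))
W=cloud(d);D=w2d(W.reshape(-1,3)).reshape(W.shape)
for z in(.03,.036,.045,.055,.065):
    print(z,[np.round(proj(d,d2w([x,.0035+.0205,z])),0).tolist() for x in(-.002,.009,.020)])
print(w2d(d["eye"]))
for r in range(240,330,6): print(r,[(c,*(D[r,c]*1000).round(0).astype(int)) if d["z_map"][r,c]>0 else (c,) for c in(190,195,200,205,210,214)])
E
```

```text
0.03 [[222.0, 255.0], [221.0, 239.0], [221.0, 222.0]]
0.036 [[221.0, 260.0], [220.0, 243.0], [219.0, 226.0]]
0.045 [[219.0, 268.0], [218.0, 251.0], [218.0, 233.0]]
0.055 [[217.0, 278.0], [216.0, 260.0], [215.0, 241.0]]
0.065 [[215.0, 289.0], [214.0, 270.0], [213.0, 251.0]]
[0.08922729 0.00460931 0.1910231 ]
240 [(190, np.int64(20), np.int64(37), np.int64(54)), (195, np.int64(21), np.int64(35), np.int64(55)), (200, np.int64(21), np.int64(32), np.int64(55)), (205, np.int64(20), np.int64(30), np.int64(53)), (210, np.int64(21), np.int64(27), np.int64(55)), (214, np.int64(15), np.int64(26), np.int64(44))]
246 [(190, np.int64(13), np.int64(39), np.int64(47)), (195, np.int64(17), np.int64(35), np.int64(56)), (200, np.int64(19), np.int64(31), np.int64(59)), (205, np.int64(20), np.int64(29), np.int64(60)), (210, np.int64(20), np.int64(26), np.int64(60)), (214, np.int64(17), np.int64(25), np.int64(54))]
252 [(190, np.int64(15), np.int64(37), np.int64(58)), (195, np.int64(16), np.int64(34), np.int64(59)), (200, np.int64(20), np.int64(30), np.int64(67)), (205, np.int64(20), np.int64(28), np.int6
[... 3005 characters left out ...]
np.int64(-72), np.int64(39), np.int64(-2)), (214, np.int64(-71), np.int64(35), np.int64(0))]
318 [(190, np.int64(25), np.int64(24), np.int64(117)), (195, np.int64(26), np.int64(22), np.int64(118)), (200, np.int64(26), np.int64(21), np.int64(118)), (205, np.int64(-1), np.int64(25), np.int64(87)), (210, np.int64(-78), np.int64(39), np.int64(-1)), (214, np.int64(-78), np.int64(36), np.int64(-2))]
324 [(190, np.int64(26), np.int64(23), np.int64(121)), (195, np.int64(25), np.int64(22), np.int64(120)), (200, np.int64(25), np.int64(20), np.int64(120)), (205, np.int64(-83), np.int64(43), np.int64(-1)), (210, np.int64(-83), np.int64(39), np.int64(0)), (214, np.int64(-83), np.int64(36), np.int64(-1))]
```

The widely opened fingers ride higher than I assumed: their tips are at z≈55 mm, so they hang just over the tray's rear edge and against the rear caps. I'll back straight off, shut them, and go low onto the plain rear face.

```bash
python3 -m crank '[[0,-0.6,0,0,0,0,4],[0,-1.6,0,0,0,0,4],[0,-3,0,0,0,0,3],[0,-4.5,0,0,0,0,1],[0,-4.5,0,0,0,0,0]]' 40
python3 -m crank '[[0,0,0,0,0,0,0],[0,0,0,0,0,0,0],[0,0,0,0,0,0,0]]' 40
python3 look.py w26
python3 - <<'E'
from h import *
from rig import eyes
d=eyes.get_image('scene');cv2.imwrite('pics/s26.png',cv2.resize(d['color'][140:250,200:360],None,fx=4,fy=4))
E
```

```text
clock: 20.72
position: [0.5194, -0.0031, 0.0289]
ee_rot: [0.707, -0.016, 0.707, 0.016]
contact_force: [-0.7, 0.3, -0.4]
width: 0.0002
clock: 21.1
position: [0.5191, -0.0013, 0.0289]
ee_rot: [0.707, -0.017, 0.707, 0.017]
contact_force: [1.2, 0.1, -0.3]
width: -0.0002
t 21.1 tcp [ 0.5191 -0.0013  0.0289] dock [-0.0357  0.0037  0.0289] F [ 1.2  0.1 -0.3] Fdock [ 0.1 -1.2 -0.3] M [-0.01 -0.04 -0.02] w -0.0002
n 1057 slope pitch deg 13.659833282386918 roll 0.06638635182893811 front edge x 0.013708140869341136 z there 0.04531979482938292
edge 1 y 0.0436 yaw deg -30.7
edge -1 y -0.0362 yaw deg 12.43
guide 1 0.0555 inner 0.0513
guide -1 -0.048 inner -0.0437
sill x [-0.0069 -0.0009  0.0063]
```

View pics/w26.png

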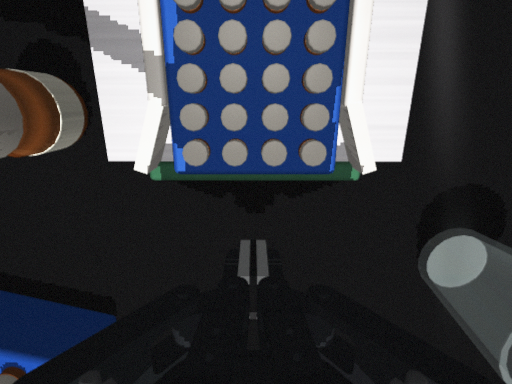

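View pics/s26.png

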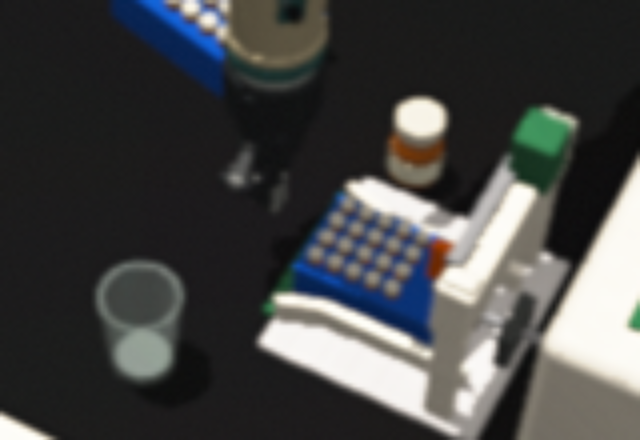

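```bash
python3 - <<'E'
from h import *
from rig import eyes
s=st();d=eyes.get_image('wrist')
W=cloud(d);D=w2d(W.reshape(-1,3)).reshape(W.shape)
for c in(242,246,262,266): print(c,[(r,*(D[r,c]*1000).round(0).astype(int)) for r in range(236,290,6)])
print("tail",[(r,*(D[r,253]*1000).round(0).astype(int)) for r in range(160,190,3)])
E
```

```text
t 21.2 tcp [ 0.5191 -0.0014  0.0289] dock [-0.0357  0.0037  0.0289] F [ 1.4 -0.6 -0.3] Fdock [-0.7 -1.3 -0.3] M [0.04 0.02 0.01] w -0.0
242 [(236, np.int64(-49), np.int64(12), np.int64(-1)), (242, np.int64(-25), np.int64(10), np.int64(56)), (248, np.int64(-25), np.int64(10), np.int64(62)), (254, np.int64(-25), np.int64(10), np.int64(68)), (260, np.int64(-25), np.int64(9), np.int64(74)), (266, np.int64(-25), np.int64(9), np.int64(78)), (272, np.int64(-25), np.int64(9), np.int64(83)), (278, np.int64(-24), np.int64(9), np.int64(90)), (284, np.int64(-23), np.int64(9), np.int64(94))]
246 [(236, np.int64(-49), np.int64(9), np.int64(0)), (242, np.int64(-25), np.int64(8), np.int64(56)), (248, np.int64(-25), np.int64(8), np.int64(62)), (254, np.int64(-25), np.int64(8), np.int64(68)), (260, np.int64(-25), np.int64(8), np.int64(73)), (266, np.int64(-24), np.int64(8), np.int64(79)), (272, np.int64(-24), np.int64(7), np.int64(84)), (278, np.int64(-27), np.int64(7), np.int64(85)), (284, np.int64(-24), np.int64(7), np.int64(92))]
262 [(236, np.int64(-49), np.int64(-2), np.int64(-1)), (242, np.int64
[... 618 characters left out ...]
p.int64(73)), (266, np.int64(-25), np.int64(-1), np.int64(78)), (272, np.int64(-25), np.int64(-1), np.int64(83)), (278, np.int64(-24), np.int64(-1), np.int64(89)), (284, np.int64(-23), np.int64(-1), np.int64(94))]
tail [(160, np.int64(16), np.int64(5), np.int64(44)), (163, np.int64(14), np.int64(5), np.int64(44)), (166, np.int64(13), np.int64(5), np.int64(45)), (169, np.int64(11), np.int64(5), np.int64(45)), (172, np.int64(10), np.int64(5), np.int64(44)), (175, np.int64(0), np.int64(5), np.int64(11)), (178, np.int64(-2), np.int64(5), np.int64(12)), (181, np.int64(-7), np.int64(5), np.int64(-1)), (184, np.int64(-10), np.int64(5), np.int64(-1)), (187, np.int64(-12), np.int64(5), np.int64(-1))]
```

```bash
python3 - <<'E'
from h import *
from rig import eyes
s=st()
for n in("scene","top"):
    d=eyes.get_image(n);W=cloud(d)
    D=w2d(W.reshape(-1,3)).reshape(W.shape);t=w2d(s["position"])
    m=(abs(D[...,0]-t[0])<.03)&(abs(D[...,1]-t[1])<.05)&(D[...,2]>.012)&(D[...,0]<.003)
    z=D[m];o=np.argsort(z[:,2])[:25];print(n,m.sum(),(z[o]*1000).round(0).tolist())
    if n=="scene": cv2.imwrite('pics/s27.png',cv2.resize(d['color'][150:215,235:325],None,fx=8,fy=8,interpolation=2))
E
```

```text
t 21.25 tcp [ 0.5191 -0.0014  0.0289] dock [-0.0357  0.0037  0.0289] F [ 0.2  0.1 -0. ] Fdock [ 0.  -0.2 -0. ] M [0.01 0.01 0.03] w -0.0002
scene 1860 [[-27.0, -3.0, 54.0], [-23.0, 12.0, 55.0], [-23.0, -3.0, 56.0], [-28.0, -7.0, 58.0], [-35.0, -7.0, 58.0], [-24.0, -1.0, 59.0], [-27.0, -3.0, 60.0], [-23.0, 3.0, 60.0], [-23.0, 10.0, 63.0], [-24.0, -1.0, 64.0], [-31.0, -9.0, 64.0], [-35.0, -7.0, 64.0], [-38.0, -9.0, 64.0], [-27.0, -3.0, 65.0], [-23.0, 3.0, 65.0], [-32.0, -7.0, 65.0], [-24.0, 11.0, 66.0], [-27.0, -10.0, 68.0], [-28.0, -7.0, 68.0], [-24.0, -1.0, 69.0], [-23.0, 4.0, 69.0], [-37.0, -10.0, 71.0], [-26.0, -4.0, 71.0], [-23.0, 10.0, 73.0], [-28.0, -2.0, 73.0]]
top 1295 [[-49.0, 26.0, 104.0], [-25.0, 28.0, 110.0], [-49.0, 30.0, 114.0], [-25.0, 32.0, 116.0], [-45.0, 37.0, 122.0], [-49.0, 35.0, 126.0], [-43.0, 38.0, 127.0], [-28.0, 37.0, 127.0], [-48.0, 38.0, 127.0], [-48.0, 42.0, 133.0], [-42.0, 45.0, 133.0], [-42.0, 48.0, 135.0], [-30.0, 47.0, 135.0], [-45.0, 42.0, 135.0], [-31.0, 42.0, 135.0], [-27.0, 47.0, 135.0], [-30.0, 45.0, 136.0], [-45.0, 46.0, 136.0], [-28.0, 41.0, 136.0], [-48.0, 49.0, 136.0], [-48.0, 46.0, 137.0], [-28.0, 45.0, 138.0], [-24.0, 53.0, 138.0], [-27.0, 51.0, 138.0], [-30.0, 51.0, 139.0]]
```

View pics/s27.png

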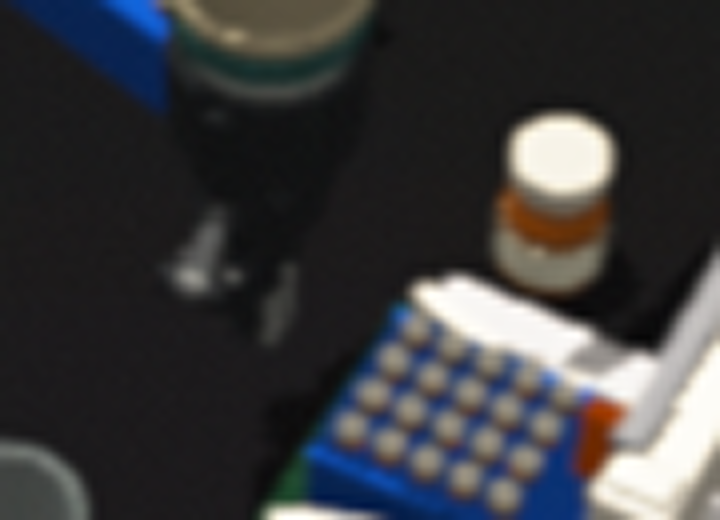

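Both cameras put the fingertips at z≈55 mm, about 26 mm above the reported TCP height. I'll lower 3 cm to get onto the rear face, watching the force.

```bash
python3 -m crank '[[1,0,0,0,0,0,0],[2,0,0,0,0,0,0],[3,0,0,0,0,0,0],[3,0,0,0,0,0,0]]' 40
python3 - <<'E'
from h import *
from rig import eyes
s=st()
d=eyes.get_image('wrist');cv2.imwrite('pics/w28.png',d['color'])
W=cloud(d);D=w2d(W.reshape(-1,3)).reshape(W.shape)
for c in(242,246,258,262): print(c,[(r,*(D[r,c]*1000).round(0).astype(int)) for r in range(236,254,3)])
E
```

```text
clock: 21.85
position: [0.5181, -0.0016, -0.0023]
ee_rot: [0.706, -0.016, 0.708, 0.017]
contact_force: [0.1, -0.4, 1.1]
width: 0.0001
t 21.85 tcp [ 0.5181 -0.0016 -0.0023] dock [-0.0359  0.0047 -0.0023] F [ 0.1 -0.4  1.1] Fdock [-0.4 -0.   1.1] M [-0.05 -0.02 -0.04] w 0.0001
242 [(236, np.int64(-34), np.int64(12), np.int64(-1)), (239, np.int64(-36), np.int64(12), np.int64(-2)), (242, np.int64(-25), np.int64(11), np.int64(25)), (245, np.int64(-25), np.int64(11), np.int64(28)), (248, np.int64(-25), np.int64(11), np.int64(31)), (251, np.int64(-24), np.int64(11), np.int64(35))]
246 [(236, np.int64(-34), np.int64(10), np.int64(0)), (239, np.int64(-36), np.int64(10), np.int64(0)), (242, np.int64(-26), np.int64(9), np.int64(23)), (245, np.int64(-25), np.int64(9), np.int64(28)), (248, np.int64(-25), np.int64(9), np.int64(30)), (251, np.int64(-25), np.int64(9), np.int64(34))]
258 [(236, np.int64(-34), np.int64(2), np.int64(-2)), (239, np.int64(-35), np.int64(2), np.int64(1)), (242, np.int64(-25), np.int64(3), np.int64(24)), (245, np.int64(-25), np.int64(3), np.int64(27)), (248, np.int64(-25), np.int64(3), np.int64(31)), (251, np.int64(-25), np.int64(3), np.int64(34))]
262 [(236, np.int64(-34), np.int64(0), np.int64(-1)), (239, np.int64(-36), np.int64(0), np.int64(0)), (242, np.int64(-24), np.int64(1), np.int64(25)), (245, np.int64(-25), np.int64(1), np.int64(28)), (248, np.int64(-25), np.int64(1), np.int64(30)), (251, np.int64(-25), np.int64(1), np.int64(34))]
```

View pics/w28.png

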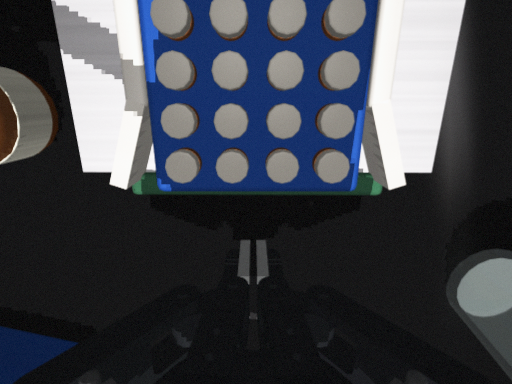

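```bash
python3 -m crank '[[0,0.7,0.15,0,0,0,0],[0,1.4,0.15,0,0,0,0],[0,2.1,0.15,0,0,0,0],[0,2.8,0.15,0,0,0,0],[0,3.1,0.15,0,0,0,0]]' 40
python3 -m crank '[[0,0.15,0,0,0,0,0],[0,0.3,0,0,0,0,0],[0,0.45,0,0,0,0,0],[0,0.55,0,0,0,0,0],[0,0.55,0,0,0,0,0]]' 40
python3 -c "
from h import *
st()"
```

```text
clock: 22.52
position: [0.5191, 0.03, -0.001]
ee_rot: [0.707, -0.017, 0.707, 0.017]
contact_force: [0.2, 0.6, -0.5]
width: 0.0001
clock: 23.15
position: [0.5191, 0.0345, -0.0011]
ee_rot: [0.707, -0.017, 0.707, 0.016]
contact_force: [0.8, -4.4, 0.5]
width: 0.0
t 23.15 tcp [ 0.5191  0.0345 -0.0011] dock [ 0.0001  0.0021 -0.0011] F [ 0.8 -4.4  0.5] Fdock [-4.4 -0.6  0.5] M [-0.62 -0.07  0.02] w 0.0
```

```bash
for i in 1; do python3 -m crank '[[0,0.07,0,0,0,0,0],[0,0.14,0,0,0,0,0],[0,0.21,0,0,0,0,0]]' 40; done;python3 -c "
from h import *
st()"
```

```text
clock: 23.52
position: [0.5189, 0.037, -0.0011]
ee_rot: [0.707, -0.016, 0.707, 0.016]
contact_force: [0.4, -3.9, -0.5]
width: 0.0003
t 23.52 tcp [ 0.5189  0.037  -0.0011] dock [ 0.0026  0.0022 -0.0011] F [ 0.4 -3.9 -0.5] Fdock [-3.9 -0.2 -0.5] M [-0.64 -0.04 -0.01] w 0.0003
```

```bash
python3 -m crank '[[0,0.07,0,0,0,0,0],[0,0.14,0,0,0,0,0],[0,0.21,0,0,0,0,0]]' 40;python3 -c "
from h import *
st()"
```

```text
clock: 23.9
position: [0.5187, 0.0391, -0.0011]
ee_rot: [0.707, -0.016, 0.707, 0.017]
contact_force: [0.2, -3.5, 0.7]
width: 0.0
t 23.9 tcp [ 0.5187  0.0391 -0.0011] dock [ 0.0047  0.0023 -0.0011] F [ 0.2 -3.5  0.7] Fdock [-3.5 -0.1  0.7] M [-0.7  -0.01 -0.05] w 0.0
```

```bash
python3 -m crank '[[0,0.07,0,0,0,0,0],[0,0.14,0,0,0,0,0],[0,0.21,0,0,0,0,0]]' 40;python3 -c "
from h import *
st()"
```

```text
clock: 24.28
position: [0.5187, 0.0408, -0.0011]
ee_rot: [0.707, -0.017, 0.707, 0.016]
contact_force: [-0.6, -6.7, 0.7]
width: -0.0001
t 24.27 tcp [ 0.5187  0.0408 -0.0011] dock [ 0.0064  0.0023 -0.0011] F [-0.6 -6.7  0.7] Fdock [-6.6  0.9  0.7] M [-1.04 -0.01  0.  ] w -0.0001
```

```bash
python3 -m crank '[[0,0.05,0,0,0,0,0],[0,0.1,0,0,0,0,0]]' 40;python3 -c "
from h import *
st()"
```

```text
clock: 24.52
position: [0.5187, 0.0411, -0.0011]
ee_rot: [0.707, -0.018, 0.707, 0.016]
contact_force: [0.5, -8.7, -0.0]
width: -0.0001
t 24.52 tcp [ 0.5187  0.0411 -0.0011] dock [ 0.0067  0.0022 -0.0011] F [ 0.5 -8.7 -0. ] Fdock [-8.7 -0.1 -0. ] M [-1.36 -0.02  0.02] w -0.0001
```

```bash
python3 -m crank '[[0,0.05,0,0,0,0,0],[0,0.1,0,0,0,0,0]]' 40;python3 -c "
from h import *
st()"
```

```text
clock: 24.78
position: [0.5187, 0.0415, -0.0011]
ee_rot: [0.707, -0.018, 0.707, 0.016]
contact_force: [-0.0, -10.6, -0.3]
width: -0.0
t 24.77 tcp [ 0.5187  0.0415 -0.0011] dock [ 0.0071  0.0022 -0.0011] F [ -0.  -10.6  -0.3] Fdock [-10.5   0.5  -0.3] M [-1.66  0.03 -0.02] w -0.0
```

The stop is reached: force climbs steadily with almost no motion. I press to about 16 N and hold.

```bash
python3 -m crank '[[0,0.06,0,0,0,0,0],[0,0.12,0,0,0,0,0],[0,0.18,0,0,0,0,0],[0,0.24,0,0,0,0,0]]' 40;python3 -c "
from h import *
st()"
```

```text
clock: 25.28
position: [0.5188, 0.0423, -0.001]
ee_rot: [0.707, -0.019, 0.707, 0.016]
contact_force: [0.1, -16.1, -0.5]
width: -0.0001
t 25.27 tcp [ 0.5188  0.0423 -0.001 ] dock [ 0.0079  0.0021 -0.001 ] F [  0.1 -16.1  -0.5] Fdock [-16.1   0.7  -0.5] M [-2.5  -0.   -0.03] w -0.0001
```

```bash
python3 -m crank '[[0,0.03,0,0,0,0,0],[0,0.03,0,0,0,0,0],[0,0.03,0,0,0,0,0],[0,0.03,0,0,0,0,0],[0,0.03,0,0,0,0,0]]' 40; python3 -m crank '[[0,0,0,0,0,0,0],[0,0,0,0,0,0,0],[0,0,0,0,0,0,0],[0,0,0,0,0,0,0]]' 40;python3 look.py w30; python3 -c "
from h import *
from rig import eyes
d=eyes.get_image('scene');cv2.imwrite('pics/s30.png',cv2.resize(d['color'][140:250,200:360],None,fx=4,fy=4))"
```

```text
clock: 25.9
position: [0.5188, 0.0424, -0.001]
ee_rot: [0.707, -0.02, 0.707, 0.015]
contact_force: [0.1, -16.3, -0.6]
width: -0.0002
clock: 26.4
position: [0.5188, 0.0423, -0.001]
ee_rot: [0.707, -0.02, 0.707, 0.015]
contact_force: [0.3, -16.3, -0.9]
width: 0.0002
t 26.4 tcp [ 0.5188  0.0423 -0.001 ] dock [ 0.0079  0.002  -0.001 ] F [  0.3 -16.3  -0.9] Fdock [-16.3   0.5  -0.9] M [-2.49 -0.03 -0.01] w 0.0002
n 5732 slope pitch deg 0.18824609768938294 roll 0.09344859305095018 front edge x 0.05732936947179559 z there 0.044981357162484484
edge 1 y 0.0446 yaw deg 0.46
edge -1 y -0.0367 yaw deg -0.03
guide 1 0.0557 inner 0.0516
guide -1 -0.0478 inner -0.0437
sill x [-0.0103 -0.0007  0.0073]
```

View pics/w30.png

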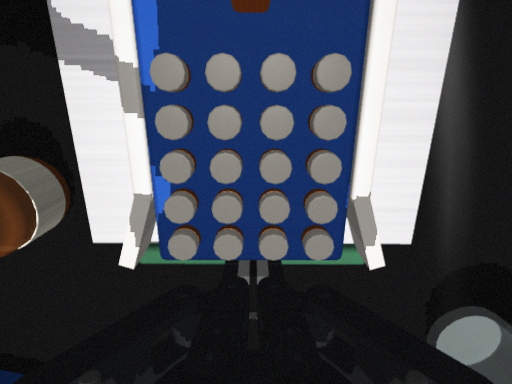

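View pics/s30.png

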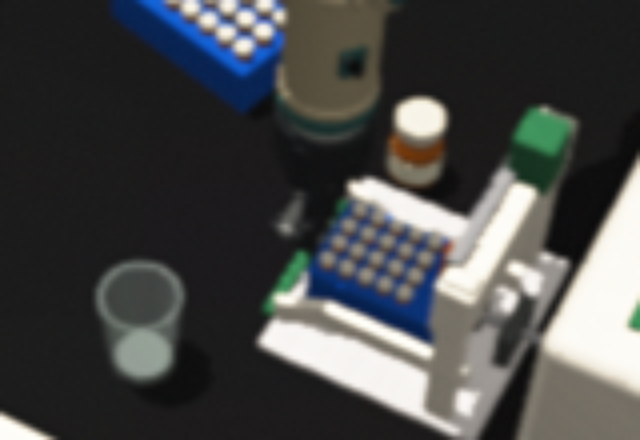

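The hold at 16.3 N (about 12 N over sliding) lasted over a second. The tray is flat and straight, with its rear edge past the sill. I'm withdrawing back and up now.

```bash
python3 -m crank '[[0,-0.3,0,0,0,0,0],[0,-0.7,0,0,0,0,0],[0,-2,0,0,0,0,0],[0,-4,0,0,0,0,0],[0,-6,0,0,0,0,0]]' 40; python3 -m crank '[[-3,-1,0,0,0,0,0],[-8,-2,0,0,0,0,0],[-13,-2,0,0,0,0,0],[-16,-2,0,0,0,0,0],[-16,-2,0,0,0,0,0]]' 40;python3 - <<'E'
from h import *
from rig import eyes
s=st()
d=eyes.get_image('scene');cv2.imwrite('pics/s31.png',cv2.resize(d['color'][100:270,150:400],None,fx=3,fy=3))
d=eyes.get_image('wrist');cv2.imwrite('pics/w31.png',d['color'])
W=cloud(d);D=w2d(W.reshape(-1,3)).reshape(W.shape);hsv=cv2.cvtColor(d["color"],cv2.COLOR_BGR2HSV)
b=(hsv[...,0]>100)&(hsv[...,0]<130)&(hsv[...,1]>120)&(hsv[...,2]>30)&(abs(D[...,1])<.06)&(D[...,0]>-.05)&(D[...,0]<.16)&(D[...,2]>.035)&(D[...,2]<.055)
p=D[b];c=np.linalg.lstsq(np.c_[p[:,:2],np.ones(len(p))],p[:,2],rcond=None)[0]
print("top z rear/front",c@[.02,0,1],c@[.12,0,1],"x",np.percentile(p[:,0],[.5,99.5]),"rect",cv2.minAreaRect(p[:,:2].astype(np.float32)))
E
```

```text
clock: 27.12
position: [0.5212, -0.0144, -0.0011]
ee_rot: [0.707, -0.016, 0.707, 0.017]
contact_force: [-0.2, 0.5, 0.4]
width: -0.0002
clock: 27.75
position: [0.5239, -0.0343, 0.1615]
ee_rot: [0.709, -0.017, 0.705, 0.016]
contact_force: [0.1, 0.2, -0.3]
width: -0.0002
t 27.75 tcp [ 0.5239 -0.0343  0.1615] dock [-0.0689  0.0004  0.1615] F [ 0.1  0.2 -0.3] Fdock [ 0.2 -0.1 -0.3] M [ 0.01  0.08 -0.03] w -0.0002
top z rear/front 0.044639831329890974 0.04513892285373705 x [0.01776662 0.09062022] rect ((0.054475706070661545, 0.005071576684713364), (0.07344862073659897, 0.08304033428430557), 0.09060847014188766)
```

View pics/s31.png

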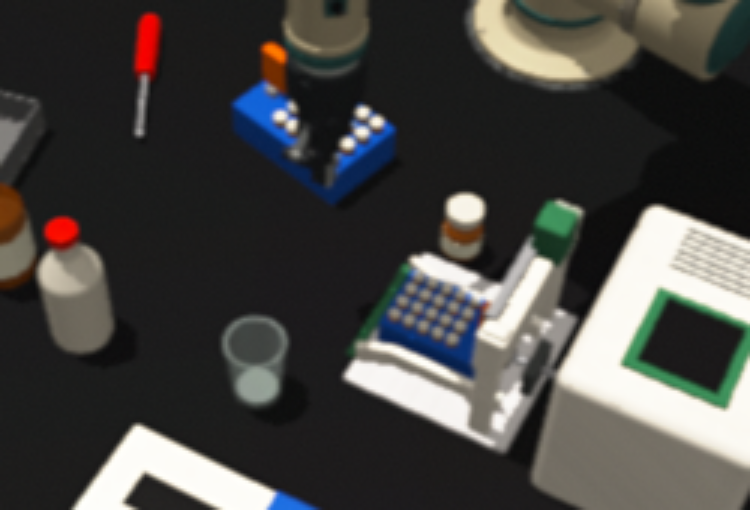

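View pics/w31.png

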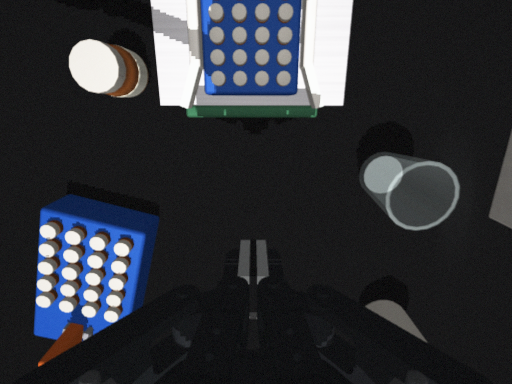

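The pictures show the tray flat in the lane, rear edge at wrist (205–300, 94) clear of the sill at row 112. The beaker and jar are where they were, and nothing is touching the robot. I'm handing in.

```bash
python3 -c "
from rig import manip
print(manip.sign_off())"
```

```text
the job is handed in; nothing more can be done
None
```

I loaded the small blue tray into the dock in the order you asked and handed the job in at about 28 s. No verdict was reported.

- **Loading:** I lifted the front by the tab and leaned it on the sill with the rear still down. I slid it on until about 62% was over, set the front down on the floor, let go, and pushed it in from behind until the rear dropped in.
- **Pressing on the stop:** Sliding took about 4 N. At the stop the force rose to 16.3 N with almost no movement, and I held it there for about 1.1 s. No force reading passed about 17 N.
- **Last checks:** The tray lies flat and straight in the lane. Its top is about 45 mm above the bench at both ends, and its rear edge is about 18 mm past the middle of the sill. The beaker and jar had not moved, and the hand is clear with zero force.
- **What went wrong or disagreed:**
  - Two cameras put the fingertips about 26 mm higher than the reported tool position. So I held the tab nearer its top than planned.
  - For the same reason, the first part of the rear push, until the rear dropped in, was with high, half-open fingers. They probably bore on the rear vial caps at 3–5 N and ended up just over the tray's rear edge.
  - I backed off, shut and lowered the fingers, and finished the push on the plain rear face. The vial caps look undisturbed.
  - The wrist and top cameras differed by about 4 mm sideways, so I centred the tray by the guides.

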